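# Refill the plug dispenser and snap its cover shut

## Robot

A 7-joint arm with a two-finger parallel gripper is mounted at the origin on a cart in front of the work surface, level with it; the furniture and walls round the work are solid. World frame = base frame: x ahead of the robot, y to its left, z up, the work surface at z = 0. Lengths are in m, angles in rad, forces in N, time in s.
With the tool pointing down it reaches from about 0.425 to 1.025 m from the base axis. Payload 3.6 kg.
Tool frame: the origin (TCP) lies midway between the tips of the shut fingers; the grasp point (between the pads) lies 19 mm behind it; z points along the fingers, y is the line along which they close (so a half turn about z gives the same grasp; the last joint's range is limited). The gripper opens to 85 mm and grips with 20 to 120 N. Pads are 22 mm wide; open, the fingers measure 114 mm over their backs; the gripper's body (76 mm by 85 mm) begins 54 mm behind the grasp point. The pads swing forward as they close: fully open they stand 13 mm farther back than shut.
Start: joints at [-1.208, 0.591, 0.048, 1.609, -0.033, 0.943, -0.034], TCP at [0.32, 0.651, 0.231] pointing down, gripper open.
Joint ranges: [-2.69, 2.69], [-0.47, 2.24], [-1.27, 1.36], [0.19, 2.51], [-1.53, 4.68], [0.08, 2.07], [-3.09, 3.09]. Speed limits (rad/s): [2.57, 2.57, 3.14, 3.14, 3.14, 3.14, 3.14].

## Interface

Orientations are given as a unit quaternion [x, y, z, w].
In Python, from station import env gives the robot as it stands.
- The arm moves only by the tool send_rows, never from a script. Its argument "rows" is a list of rows, each an object with "delta_pos": the shift along the tool's x, y, z in mm, a list of three; "twist": the turn about the tool's z in rad; "fingers": the closure, from 0 (fully open) to 1 (shut). A call has 1 to 5 rows; each row is the pose to reach, as a shift and turn from the pose commanded when the call began, along the tool's axes at that moment; what a row does not reach only later rows make up. A row lasts 1/10 s, in which the tool goes at most 50 mm and 8.59 degrees, less where a joint would pass 70% of its speed; a pose out of reach is approached as far as the arm can. A call with a gripper value outside its range is refused whole. The fingers move at their own pace and stop on an object; "squeeze" is the grip in N (left out, the last holds). Time passes only in rows, so rows that repeat a pose let the fingers close. It gives the time, the measured TCP pose, the force, the opening and the grip force at its end, in the units of the state.
- env.read_state(): the state, without advancing time (a new reading comes with each control period).
- env.camera(name): name is "side" or "top" or "wrist"; returns the picture (420x560x3 uint8, red, green, blue); there is no depth.
- env.get_calibration(name): a dict with "mtx" (3x3 intrinsics, pixels), "pose" (4x4, takes a point from camera to world coordinates); the wrist camera has in their place "hand_eye" (4x4, takes a point from camera to tool coordinates, whose origin is the TCP and whose axes are the flange's). Camera axes: x right, y up, looking along -z (the intrinsics and any distortion apply to the point x, -y, -z); pixel columns grow to the right and rows downward; lengths in m; the calibration is good to about 2 mm. A picture is of the moment at which its call begins: read the wrist's pose just before it. get_calibration takes no time and is no camera call.
- env.hand_in(): hands the job in; it is judged then, once.
Trained networks look in the newest picture that a camera, given by its name, has taken for a name from the list of things; names that differ only in an ending like _2 or _b are one class to them, and where a whole thing is asked for, a point or a joint stands for the part that bears it (a point fixed in the world has none). Each returns a list of dicts, best first, with "conf" (0 to 1); they miss things now and then, are a little off and sometimes report something else, mostly with a low value. They report only what shows in the picture. A call takes as long as a camera call.
- env.silhouettes(camera, label): "region" (420x560 bool, what is visible of it) and "bbox" ([left, top, width, height] in pixels, round what is visible of it).
The state is a dict: "clock": time; "joint_positions": joint angles; "qd": joint speeds; "joint_efforts": joint torques, N m; "tcp_pos": TCP position; "tool_rot": TCP orientation; "ft_force": force on the tool from outside, world axes, zero at the start; "ft_torque": the same for the moment, N m; "width": opening from 0.0 (shut) to 1.0 (fully open); "gripper_force": force on a finger pad.
Only numpy, scipy, OpenCV 4.12 (cv2) and the standard library are available. Lean on these libraries where they do the work, as an engineer would, in place of code of your own. Each camera call takes 0.05 s, during which the arm holds its last target. There are 200 camera calls.

## Task

Refill the dispenser: take the orange scoop by its handle and tip all four rubber plugs through the white funnel so that they drop into the clear tube. Then set the empty scoop down upright on the bench beside the dispenser and let go of it, and finally swing the green cover over and press it down until the catch snaps and holds it fully shut. Leave everything else on the bench where it is.

Things in the scene. Friction and masses are not known exactly. Their poses are not given: they have to be found in the camera images.
- dispenser: fixed plug dispenser; origin: centre of its underside, on the tube's axis, z up. Grey foot 130x130x12 mm; clear tube 68 mm outside, 60 inside, floor at z 17, top at z 108; white funnel on it widens to 152 mm inside, 160 outside, at its rim at z 155. Green cover hinged at the -y side; red sprung catch at +y (y 90 to 105, top at z 172)
- funnel_mouth (a point): middle of the funnel's rim, 155 mm above the bench, on the tube's axis
- cover (a joint): angle of the round green cover (162 mm across, 5 thick), rad: 0 fully shut (top 164 mm above bench), 1.57 upright, 1.95 its stop. Stiff hinge: it stays where left. At about 0.09 its tongue meets the sprung catch; pressing the yellow pad with some 5 to 10 N snaps it past to 0
- cover_hinge (a point): middle of the cover's hinge pin, at (0, -90, 162) mm in the dispenser's frame; the pin runs along the dispenser's x. The shut cover reaches from here to +y
- cover_pad (a point): middle of the yellow pad (44x22 mm) on the cover's outer (upper) face near its free edge, 152 mm from the hinge pin and 5 mm off the pin's plane
- scoop: orange open scoop that holds the plugs. Origin: middle of its floor's underside; z up. Floor 66 mm (x) by 100 mm (y), 4 mm thick; walls 50 mm high at +x and at both y sides; towards -x a spout ramp rises at 22 degrees to its lip, with cheeks on both sides. A black straight handle points to +y
- scoop_grip (a point): middle of the scoop's handle, at (0, 108, 38) mm in the scoop's frame. The handle is a bar along the scoop's y, from y 55 to 148 mm, 22 mm wide (x), from z 26 to 50 mm
- scoop_lip (a point): middle of the edge of the scoop's spout, at (-95, 0, 27.5) mm in the scoop's frame; the spout is 100 mm wide (y)
- plug0_c (a point): black rubber plug with rounded ends, a squat cylinder 26 mm across and 26 mm long, mass about 18 g; this point is its middle. At the start it stands in the orange scoop
- plug1_c (a point): black rubber plug with rounded ends, a squat cylinder 26 mm across and 26 mm long, mass about 18 g; this point is its middle. At the start it stands in the orange scoop
- plug2_c (a point): black rubber plug with rounded ends, a squat cylinder 26 mm across and 26 mm long, mass about 18 g; this point is its middle. At the start it stands in the orange scoop
- plug3_c (a point): black rubber plug with rounded ends, a squat cylinder 26 mm across and 26 mm long, mass about 18 g; this point is its middle. At the start it stands in the orange scoop
- carton: closed brown carton 93x123x64 mm; a bystander, origin under its centre
- tape_roll: roll of clear tape lying flat, 109 mm across, 48 mm high; a bystander, origin under its centre
- stapler: red and black stapler, 32x142x54 mm; a bystander, origin under its centre
- torch: dark grey torch lying on its side, 33x128x33 mm; a bystander, origin under its centre
- label_roll: white label roll standing on end, 95 mm across, 102 mm high; a bystander, origin under its centre

How it is judged:
On the way, in this order (a step that is already met when the one before it is completed fails the run):
1. all four plugs are down in the clear tube (horizontal distance between each of plug0_c, plug1_c, plug2_c, plug3_c and dispenser below 0.032 m and z of each of plug0_c, plug1_c, plug2_c, plug3_c in the frame of dispenser below 0.105 m), for 0.2 s.
2. the scoop stands upright on the bench, released and still (height (world z) of scoop between -0.008 and 0.008 m and angle between scoop's own z axis and vertical below 0.1 rad and contact force between the fingers and scoop below 0.1 N and linear speed of scoop below 0.02 m/s), for 0.2 s.
3. the cover is snapped fully shut (value of joint cover below 0.02 rad), for 0.2 s.
At the end, for the whole second after the job is handed in: Four plugs in the tube (middles within 32 mm of its axis, below 105 mm); scoop upright (0.1 rad) on the bench, released, at rest; cover held shut by its catch (hinge below 0.02 rad) (all of step 1 and all of step 2 and value of joint cover below 0.02 rad); the robot touches nothing.
It fails at once if a bystander (carton, tape roll, stapler, torch or label roll) is moved more than 30 mm (distance of any of carton, tape_roll, stapler, torch, label_roll from where it was at the start of the episode above 0.03 m).
It also fails if it takes over 72 s, if anything falls off the work surface, if the arm or the gripper's body presses on something with over 40 N, if the wrist force passes 120 N, or if a joint passes its speed limit or range.

## Working session

There is one attempt and no reset: what is moved stays moved. The work goes in short steps, Python scripts to look and compute and a tool call to move; the robot and the scene stay as the last step left them, time stands still between calls to the robot, and variables do not carry over. Pictures are saved under pics/ and viewed, at most 10 in all, crops included, and the job is handed in when it is done.

Besides the shell and the picture viewer there is one more tool, called after "Call:" as name(argument=value, ...) on one line, values as JSON. send_rows: Moves the arm, as the interface text tells. Its arguments: {"type":"object","properties":{"rows":{"type":"array","items":{"type":"object","properties":{"delta_pos":{"type":"array","items":{"type":"number"}},"twist":{"type":"number"},"fingers":{"type":"number"}}}},"squeeze":{"type":"number"}},"required":["rows"]}

```bash
ls; mkdir -p pics
python3 - <<'E'
from station import env
import cv2,numpy as np
s=env.read_state(); print(s)
ims=[]
for n in ("side","top"):
    im=env.camera(n); ims.append(im)
    cv2.imwrite(f"pics/{n}0.png",im[:,:,::-1])
    c=env.get_calibration(n); print(n,np.round(c["mtx"],1).tolist(),np.round(c["pose"],3).tolist(),c.keys())
    for l in ("scoop","dispenser","cover","scoop_grip","plug0_c","cover_pad","carton","stapler","torch","tape_roll","label_roll"):
        r=env.silhouettes(n,l)
        print(n,l,[(round(d["conf"],2),d["bbox"],np.round(np.argwhere(d["region"]).mean(0)[::-1],1).tolist()) for d in r[:4]])
print(env.get_calibration("wrist"))
E
```

```text
pics
{'clock': 0.0, 'joint_positions': array([-1.20748746,  0.59215741,  0.04832565,  1.6098464 , -0.03329117,
        0.94267703, -0.03372328]), 'qd': array([ 6.95859326e-04, -5.43607999e-04, -1.56427993e-05, -3.92923769e-04,
       -7.76151699e-04, -3.71401064e-04,  8.78261200e-04]), 'joint_efforts': array([ 1.80734296e-03, -5.48702860e+01,  1.54729206e+00, -1.98118383e+01,
        9.40339436e-03,  8.97115184e-03, -1.03054998e-05]), 'tcp_pos': array([0.31943104, 0.64990764, 0.23010499]), 'tool_rot': array([ 2.26403876e-01,  9.74032844e-01, -1.12667744e-03, -1.83767757e-04]), 'ft_force': array([0.53241237, 0.75157652, 0.08019726]), 'ft_torque': array([-0.01436168,  0.04527282,  0.03098736]), 'gripper_force': 0.0, 'width': 1.004791544181121}
side [[521.3, 0.0, 268.7], [0.0, 521.3, 200.0], [0.0, 0.0, 1.0]] [[-0.999, 0.016, -0.044, 0.476], [-0.045, -0.609, 0.792, 1.387], [-0.014, 0.793, 0.609, 1.163], [0.0, 0.0, 0.0, 1.0]] dict_keys(['mtx', 'pose'])
side scoop [(0.65, [283.7, 252.7, 50.3, 53.2], [306.8, 273.0])]
side dispenser [(0.8, [243.7, 127.9, 55.7, 118.0], [272.5, 184.8])]
side c
[... 1796 characters left out ...]
4, 141.1]), (0.28, [363.3, 183.4, 52.4, 47.6], [392.2, 207.2])]
top label_roll [(0.92, [383.9, 128.7, 43.8, 41.0], [405.4, 147.2]), (0.41, [233.1, 155.0, 87.8, 73.2], [281.7, 199.5])]
{'mtx': array([[292.71326888,   0.        , 279.61171594],
       [  0.        , 292.71326888, 208.28418519],
       [  0.        ,   0.        ,   1.        ]]), 'hand_eye': array([[ 9.84756456e-04,  9.55886815e-01,  2.93733598e-01,
         7.46486671e-02],
       [ 9.99999483e-01, -1.01600812e-03, -4.61887368e-05,
         3.68092360e-04],
       [ 2.54284515e-04,  2.93733491e-01, -9.55887322e-01,
        -1.42945701e-01],
       [ 0.00000000e+00,  0.00000000e+00,  0.00000000e+00,
         1.00000000e+00]])}
```

Run:
```python
import cv2,numpy as np
t=cv2.imread("pics/top0.png")[110:290,130:430]; s=cv2.imread("pics/side0.png")[110:310,170:370]
cv2.imwrite("pics/c_top.png",cv2.resize(t,(800,480),interpolation=cv2.INTER_CUBIC))
cv2.imwrite("pics/c_side.png",cv2.resize(s,(600,600),interpolation=cv2.INTER_CUBIC))
```

```text
(no output)
```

View pics/c_top.png

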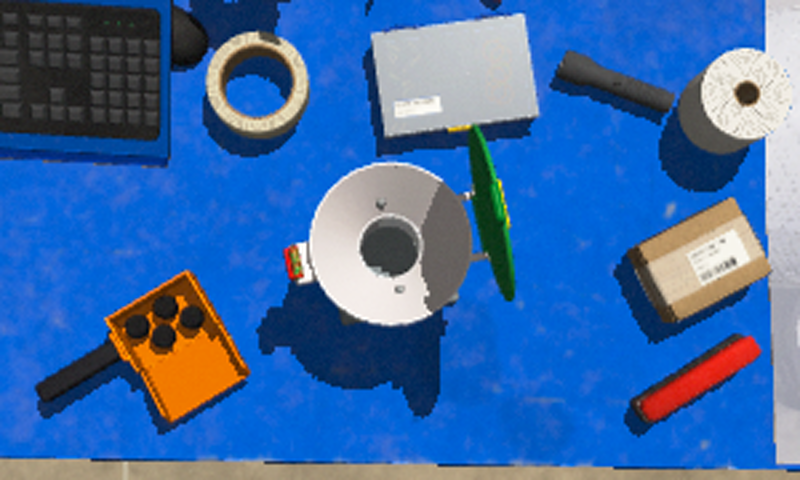

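View pics/c_side.png

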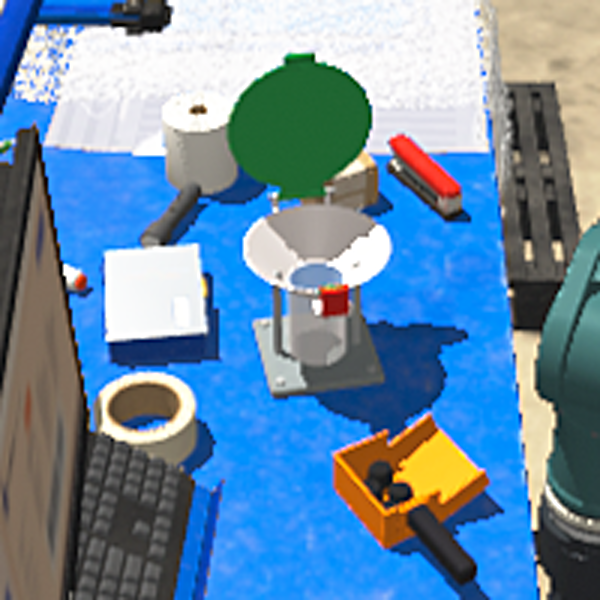

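Top view: the scoop is lower left with its handle to the lower left (crop 40,390 → 120,350). Its plugs sit in the back corner, and the catch (295,262) is at +y world. The cover (490,215) stands near upright on the right. The tool can't be tilted, so I plan to grip the handle end loosely, let the scoop pivot about the pad axis, and tip it over against the funnel. Next I'll measure.

```bash
cat > h.py <<'E'
from station import env
import cv2,numpy as np
def ray(cam,uv,T=None):
    c=env.get_calibration(cam); P=c["pose"] if T is None else T@c["hand_eye"]
    K=c["mtx"]; d=np.array([(uv[0]-K[0,2])/K[0,0],-(uv[1]-K[1,2])/K[1,1],-1.])
    return P[:3,3],P[:3,:3]@d
def onz(cam,uv,z,T=None):
    o,d=ray(cam,uv,T); return o+d*(z-o[2])/d[2]
def proj(cam,p,T=None):
    c=env.get_calibration(cam); P=c["pose"] if T is None else T@c["hand_eye"]
    q=(np.atleast_2d(p)-P[:3,3])@P[:3,:3]; K=c["mtx"]
    return np.c_[K[0,0]*q[:,0]/-q[:,2]+K[0,2],-K[1,1]*q[:,1]/-q[:,2]+K[1,2]]
def tri(*rays):
    A=0;b=0
    for o,d in rays:
        d=d/np.linalg.norm(d);M=np.eye(3)-np.outer(d,d);A=A+M;b=b+M@o
    p=np.linalg.solve(A,b); return p,[np.linalg.norm(np.cross(p-o,d/np.linalg.norm(d))) for o,d in rays]
from scipy.spatial.transform import Rotation as R
def toolT(s=None):
    s=s or env.read_state(); T=np.eye(4);T[:3,:3]=R.from_quat(s["tool_rot"]).as_matrix();T[:3,3]=s["tcp_pos"];return T
E
python3 - <<'E'
from h import *
top=lambda u,v:(130+u*.375,110+v*.375); side=lambda u,v:(170+u/3,110+v/3)
for n,t,sd in [("tip",(43,393),(468,573)),("handle root",(113,353),(415,512)),("lip corner +y",(170,423),(485,487)),("lip corner -y",(246,375),(430,418)),("back -y",(188,272),(388,434)),("back +y top",(107,320),(336,458)),("catch",(295,262),(335,297))]:
    p,e=tri(ray("top",top(*t)),ray("side",side(*sd))); print(n,np.round(p,3),np.round(e,3))
# funnel rim: fit circle in top picture at z=.155
for z,pts in ((.155,[(309,245),(390,163),(472,240),(388,325)]),):
    print("rim",[np.round(onz("top",top(*q),z),3)[:2].tolist() for q in pts])
for z,q in ((.04,(43,393)),(.05,(107,320)),(.05,(188,272)),(.0275,(246,375)),(.0275,(170,423)),(.17,(295,262))): print(np.round(onz("top",top(*q),z),3))
p,e=tri(ray("top",top(470,128)),ray("side",side(300,55)));print("cover tab",p,e)
E
```

```text
tip [0.373 0.384 0.033] [0.001 0.001]
handle root [0.419 0.311 0.038] [0.004 0.004]
lip corner +y [0.347 0.253 0.016] [0.004 0.004]
lip corner -y [0.4   0.172 0.035] [0.006 0.006]
back -y [0.475 0.233 0.071] [0.024 0.024]
back +y top [0.475 0.306 0.104] [0.027 0.027]
catch [0.507 0.118 0.152] [0. 0.]
rim [[0.523, 0.104], [0.604, 0.028], [0.531, -0.053], [0.447, 0.027]]
[0.372 0.382 0.04 ]
[0.449 0.317 0.05 ]
[0.501 0.234 0.05 ]
[0.394 0.173 0.028]
[0.343 0.252 0.028]
[0.505 0.117 0.17 ]
cover tab [ 0.57552747 -0.0319015   0.35829996] [np.float64(0.02876080286165333), np.float64(0.028760802861653483)]
```

Call:
send_rows(rows=[{"delta_pos":[-177,-222,30],"twist":0.54,"fingers":0},{"delta_pos":[-177,-222,30],"twist":0.54,"fingers":0},{"delta_pos":[-177,-222,30],"twist":0.54,"fingers":0},{"delta_pos":[-177,-222,30],"twist":0.54,"fingers":0},{"delta_pos":[-177,-222,30],"twist":0.54,"fingers":0}], squeeze=20)

```text
clock: 1.7
tcp_pos: [0.3734, 0.4061, 0.2051]
tool_rot: [0.478, 0.878, 0.0, 0.0]
ft_force: [1.2, -0.6, 0.8]
width: 1.002
gripper_force: 0.0
```

Call:
send_rows(rows=[{"delta_pos":[0,0,0],"twist":0,"fingers":0},{"delta_pos":[0,0,0],"twist":0,"fingers":0}])

```text
clock: 1.9
tcp_pos: [0.3738, 0.4066, 0.2053]
tool_rot: [0.479, 0.878, 0.0, 0.0]
ft_force: [0.3, 1.5, -0.4]
width: 1.001
gripper_force: 0.0
```

Run:
```python
from h import *
s=env.read_state(); T=toolT(s); print(s["tcp_pos"],s["tool_rot"],s["joint_positions"][6])
im=env.camera("wrist"); 
for d in env.silhouettes("wrist","scoop_grip")[:2]: print(d["conf"],d["bbox"])
hsv=cv2.cvtColor(im,cv2.COLOR_RGB2HSV); m=((hsv[...,2]<70)&(hsv[...,1]<140)).astype(np.uint8)
# predicted grip pts
for p in ([.372,.383,.05],[.38,.373,.05],[.419,.311,.05]): print(proj("wrist",p,T))
big=cv2.resize(im,(800,600),interpolation=cv2.INTER_CUBIC); cv2.imwrite("pics/w1.png",big[:,:,::-1])
```

```text
[0.37379533 0.40664586 0.20533411] [4.79287109e-01 8.77658156e-01 1.57950583e-04 5.29329849e-05] -0.21395262825989353
0.82 [193.4, 205.0, 103.7, 153.2]
[[265.71553681 210.16368813]]
[[267.09381409 221.40619519]]
[[267.21813532 281.21395874]]
```

View pics/w1.png

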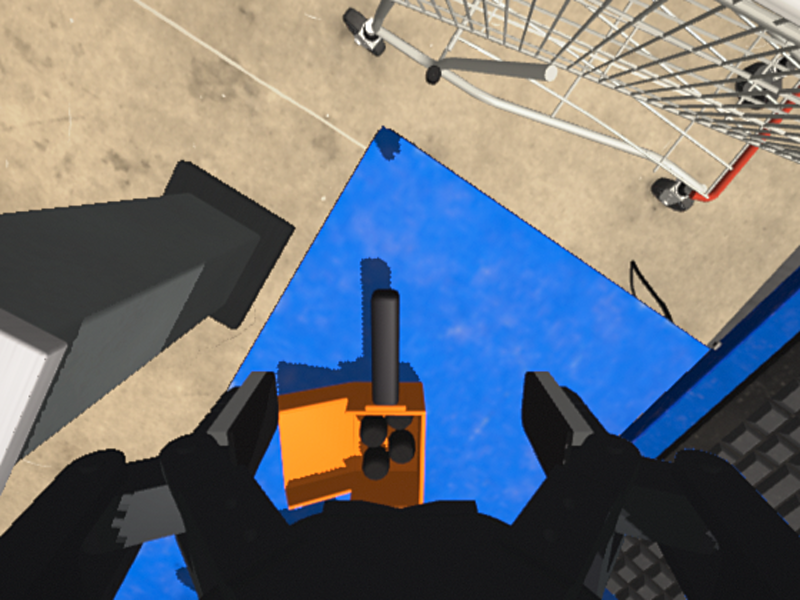

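Wrist view: the handle runs straight down the image from its tip (385,292) to its root (385,400), aligned with the tool. The four plugs (375–400, 415–465) stand against the +y/back corner.

Run:
```python
from h import *
T=toolT(); 
f=1/1.42857
a=onz("wrist",(385*f,292*f),.05,T); b=onz("wrist",(385*f,400*f),.05,T)
print(a,b,np.linalg.norm(a-b)); u=(b-a)/np.linalg.norm(b-a)
p,e=tri(ray("wrist",(385*f,293*f),T),ray("top",(130+43*.375,110+393*.375)));print("tip tri",p,e)
g=a+u*.015; print("grip",g,"ang",np.degrees(np.arctan2(-u[1],-u[0]))-90)
R_=T[:3,:3]; print("toolang",np.degrees(np.arctan2(R_[1,1],R_[0,1])), "delta mm",np.round(R_.T@(np.r_[g[:2],.022]-T[:3,3])*1000,1))
```

```text
[0.37140008 0.39395754 0.05      ] [0.42012058 0.31735744 0.05      ] 0.09078139734355577
tip tri [0.37340434 0.3863421  0.02566538] [np.float64(0.0016852566872266929), np.float64(0.00168525668722674)]
grip [0.37945027 0.38130075 0.05      ] ang 32.457867417197605
toolang 32.98035242744044 delta mm [-27.6 -10.4 183.4]
```

Call:
send_rows(rows=[{"delta_pos":[-29,-10,40],"twist":0.01,"fingers":0},{"delta_pos":[-29,-10,90],"twist":0.01,"fingers":0},{"delta_pos":[-29,-10,130],"twist":0.01,"fingers":0},{"delta_pos":[-29,-10,160],"twist":0.01,"fingers":0},{"delta_pos":[-29,-10,187],"twist":0.01,"fingers":0}])

```text
clock: 2.5
tcp_pos: [0.3798, 0.3806, 0.016]
tool_rot: [0.481, 0.877, 0.0, -0.001]
ft_force: [0.2, 0.3, -0.1]
width: 0.999
gripper_force: 0.0
```

Call:
send_rows(rows=[{"delta_pos":[0,0,0],"twist":0,"fingers":0.5},{"delta_pos":[0,0,0],"twist":0,"fingers":0.9},{"delta_pos":[0,0,0],"twist":0,"fingers":0.9},{"delta_pos":[0,0,0],"twist":0,"fingers":0.9},{"delta_pos":[0,0,0],"twist":0,"fingers":0.9}], squeeze=20)

```text
clock: 3.0
tcp_pos: [0.3808, 0.3789, 0.0194]
tool_rot: [0.482, 0.876, 0.001, 0.0]
ft_force: [-0.7, 0.6, 2.5]
width: 0.252
gripper_force: 20.8
```

Call:
send_rows(rows=[{"delta_pos":[0,0,-12],"twist":0,"fingers":0.9},{"delta_pos":[-1,0,-25],"twist":0,"fingers":0.9},{"delta_pos":[-3,0,-37],"twist":0,"fingers":0.9},{"delta_pos":[-6,0,-50],"twist":0,"fingers":0.9},{"delta_pos":[-10,0,-60],"twist":0,"fingers":0.9}])

```text
clock: 3.5
tcp_pos: [0.3862, 0.3696, 0.0796]
tool_rot: [0.482, 0.876, 0.001, 0.0]
ft_force: [0.7, 0.3, -2.9]
width: 0.258
gripper_force: 19.7
```

Run:
```python
from h import *
im=env.camera("side"); env_w=env.camera("wrist")
a=cv2.resize(im[190:340,240:390],(400,400),interpolation=cv2.INTER_CUBIC); b=cv2.resize(env_w,(400,300))
o=np.zeros((400,800,3),np.uint8);o[:,:400]=a;o[:300,400:]=b
cv2.imwrite("pics/lift.png",o[:,:,::-1])
```

```text
(no output)
```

View pics/lift.png

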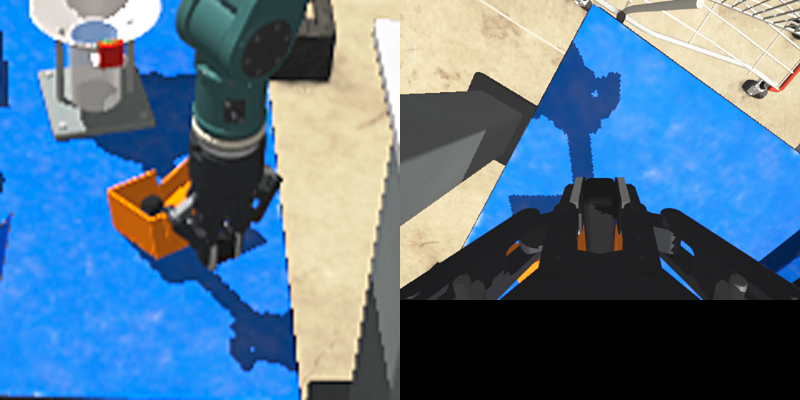

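Call:
send_rows(rows=[{"delta_pos":[-17,0,-14],"twist":0,"fingers":0.9},{"delta_pos":[-34,0,-27],"twist":0,"fingers":0.9},{"delta_pos":[-46,0,-38],"twist":0,"fingers":0.9},{"delta_pos":[-58,0,-50],"twist":0,"fingers":0.9},{"delta_pos":[-72,0,-59],"twist":0,"fingers":0.9}])

```text
clock: 4.1
tcp_pos: [0.425, 0.3076, 0.1382]
tool_rot: [0.483, 0.876, 0.0, 0.0]
ft_force: [1.1, 0.9, -1.8]
width: 0.253
gripper_force: 19.8
```

```bash
cat > sc.py <<'E'
from h import *
import sys
def orange(n):
    im=env.camera(n);hsv=cv2.cvtColor(im,cv2.COLOR_RGB2HSV)
    m=((hsv[...,0]>5)&(hsv[...,0]<22)&(hsv[...,1]>180)&(hsv[...,2]>70)).astype(np.uint8)
    k,l,st,c=cv2.connectedComponentsWithStats(m); st=st[1:];i=1+st[:,4].argmax()
    return im,l==i
E
python3 - <<'E'
from sc import *
T=toolT();print(T[:3,3])
# predicted scoop corner outline for tilt phi, hanging at grasp; score against orange mask in both views
views={n:orange(n)[1] for n in ("side","top")}
ims={}
def model(phi,g,th):
    ys=np.array([-np.sin(th),np.cos(th),0]);xs=np.array([np.cos(th),np.sin(th),0]);zs=np.array([0,0,1.])
    y=np.cos(phi)*ys+np.sin(phi)*zs; z=np.cos(phi)*zs-np.sin(phi)*ys
    P=[(x,yy,zz) for x in(-33,33) for yy in(-50,50) for zz in(0,50)]+[(-95,yy,27.5) for yy in(-50,50)]
    P=np.array(P)/1000-[0,.135,.038]
    return g+P[:,:1]*xs+P[:,1:2]*y+P[:,2:]*z
g=T[:3,3]+T[:3,:3]@[0,0,-.021]; th=np.arctan2(T[1,1],T[0,1]);print(np.degrees(th))
for d in range(0,121,10):
    sc=[]
    for n,m in views.items():
        h=np.zeros(m.shape,np.uint8);cv2.fillConvexPoly(h,cv2.convexHull(proj(n,model(np.radians(d),g,th)).astype(np.float32)).astype(np.int32),1)
        sc+=[(m&(h>0)).sum()/m.sum(),(m&(h>0)).sum()/h.sum()]
    print(d,np.round(sc,2),round(model(np.radians(d),g,th)[:,2].min(),3))
print({n:m.sum() for n,m in views.items()})
E
```

```text
[0.42500946 0.30763132 0.13817047]
32.279023366204264
0 [0.   0.   0.62 0.38] 0.121
10 [0.   0.   0.63 0.41] 0.09
20 [0.   0.   0.75 0.47] 0.06
30 [0.   0.   0.84 0.56] 0.034
40 [0.   0.   0.97 0.68] 0.011
50 [0.   0.   0.85 0.63] -0.007
60 [0.   0.   0.62 0.5 ] -0.02
70 [0.   0.   0.42 0.38] -0.028
80 [0.   0.   0.1  0.11] -0.03
90 [0. 0. 0. 0.] -0.026
100 [0. 0. 0. 0.] -0.025
110 [0. 0. 0. 0.] -0.019
120 [0. 0. 0. 0.] -0.007
{'side': np.int64(1241), 'top': np.int64(1311)}
```

Call:
send_rows(rows=[{"delta_pos":[-14,0,-9],"twist":0,"fingers":0.9},{"delta_pos":[-28,0,-16],"twist":0,"fingers":0.9},{"delta_pos":[-43,0,-22],"twist":0,"fingers":0.9},{"delta_pos":[-58,0,-27],"twist":0,"fingers":0.9},{"delta_pos":[-73,0,-31],"twist":0,"fingers":0.9}])

```text
clock: 4.7
tcp_pos: [0.4641, 0.2457, 0.1684]
tool_rot: [0.483, 0.876, -0.0, 0.0]
ft_force: [-0.1, 1.1, -2.7]
width: 0.252
gripper_force: 19.7
```

Call:
send_rows(rows=[{"delta_pos":[0,0,-20],"twist":0,"fingers":0.9},{"delta_pos":[0,0,-40],"twist":0,"fingers":0.9},{"delta_pos":[0,0,-70],"twist":0,"fingers":0.9},{"delta_pos":[0,0,-100],"twist":0,"fingers":0.9},{"delta_pos":[0,0,-100],"twist":0,"fingers":0.9}])

```text
clock: 5.2
tcp_pos: [0.4664, 0.2475, 0.272]
tool_rot: [0.483, 0.876, 0.004, 0.002]
ft_force: [0.7, 0.5, -2.2]
width: 0.248
gripper_force: 20.5
```

```bash
cat >> sc.py <<'E'
def model(phi,g,th,gy=.135):
    ys=np.array([-np.sin(th),np.cos(th),0]);xs=np.array([np.cos(th),np.sin(th),0]);zs=np.array([0,0,1.])
    y=np.cos(phi)*ys+np.sin(phi)*zs; z=np.cos(phi)*zs-np.sin(phi)*ys
    P=[(x,yy,zz) for x in(-33,33) for yy in(-50,50) for zz in(0,50)]+[(-95,yy,27.5) for yy in(-50,50)]
    P=np.array(P)/1000-[0,gy,.038]
    return g+P[:,:1]*xs+P[:,1:2]*y+P[:,2:]*z
def tilt(cams=("side","top"),flip=0,lo=0,hi=160):
    T=toolT(); g=T[:3,3]+T[:3,:3]@[0,0,-.021]; th=np.arctan2(T[1,1],T[0,1])+flip*np.pi
    print("tcp",np.round(T[:3,3],4),"th",round(np.degrees(th),1))
    V={}
    for n in cams:
        im=env.camera(n);hsv=cv2.cvtColor(im,cv2.COLOR_RGB2HSV)
        m=((hsv[...,0]>5)&(hsv[...,0]<22)&(hsv[...,1]>180)&(hsv[...,2]>70))
        c=proj(n,g)[0]; Y,X=np.mgrid[:420,:560]; V[n]=(im,m&(np.hypot(X-c[0],Y-c[1])<130))
    res=[]
    for d in range(lo,hi,5):
        s=[]
        for n,(im,m) in V.items():
            h=np.zeros(m.shape,np.uint8);cv2.fillConvexPoly(h,cv2.convexHull(proj(n,model(np.radians(d),g,th)).astype(np.float32)).astype(np.int32),1)
            s.append((m&(h>0)).sum()/(m|(h>0)).sum())
        res.append((round(sum(s)/len(s),3),d,np.round(s,2).tolist()))
    res.sort(reverse=True);print(res[:3],{n:int(v[1].sum()) for n,v in V.items()})
    return {n:v[0] for n,v in V.items()},g,th
def show(f,ims,g,r=70):
    o=[]
    for n,im in ims.items():
        c=proj(n,g)[0].astype(int);c=np.clip(c,r,[560-r,420-r]); o.append(cv2.resize(im[c[1]-r:c[1]+r,c[0]-r:c[0]+r],(400,400),interpolation=cv2.INTER_CUBIC)); print(n,"crop origin",c-r,"scale",400/(2*r))
    cv2.imwrite(f,np.hstack(o)[:,:,::-1])
E
python3 - <<'E'
from sc import *
ims,g,th=tilt(); show("pics/hang.png",ims,g)
E
```

```text
tcp [0.4664 0.2475 0.272 ] th 32.3
[(np.float64(0.666), 55, [0.72, 0.62]), (np.float64(0.551), 50, [0.51, 0.6]), (np.float64(0.529), 60, [0.56, 0.5])] {'side': 712, 'top': 1402}
side crop origin [225 128] scale 2.857142857142857
top crop origin [109 150] scale 2.857142857142857
```

View pics/hang.png

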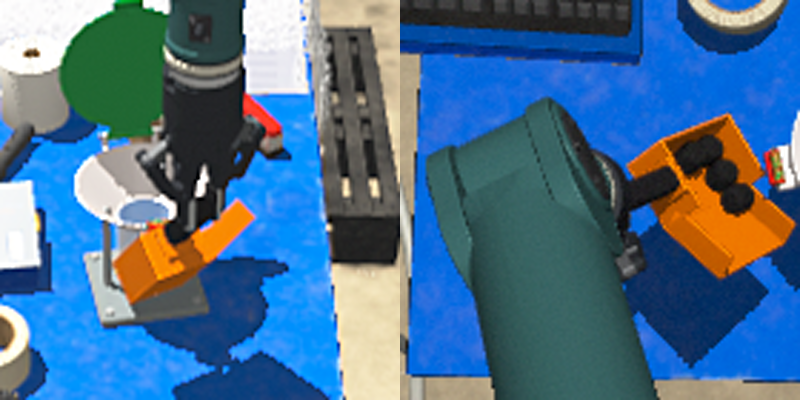

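Hanging at about 55° with all four plugs in a row along the −y wall, and friction holds the tilt. I'll raise it, yaw it so −y_s faces dispenser +x, and move to the funnel.

Call:
send_rows(rows=[{"delta_pos":[0,0,-15],"twist":-0.1,"fingers":0.9},{"delta_pos":[0,0,-30],"twist":-0.22,"fingers":0.9},{"delta_pos":[0,0,-50],"twist":-0.35,"fingers":0.9},{"delta_pos":[0,0,-65],"twist":-0.48,"fingers":0.9},{"delta_pos":[0,0,-75],"twist":-0.61,"fingers":0.9}])

```text
clock: 5.8
tcp_pos: [0.4627, 0.2463, 0.342]
tool_rot: [0.195, 0.981, -0.001, -0.001]
ft_force: [0.6, 0.8, -1.8]
width: 0.255
gripper_force: 20.4
```

Call:
send_rows(rows=[{"delta_pos":[0,0,0],"twist":-0.12,"fingers":0.9},{"delta_pos":[0,0,0],"twist":-0.25,"fingers":0.9},{"delta_pos":[0,0,0],"twist":-0.38,"fingers":0.9},{"delta_pos":[0,0,0],"twist":-0.5,"fingers":0.9},{"delta_pos":[0,0,0],"twist":-0.59,"fingers":0.9}])

```text
clock: 6.3
tcp_pos: [0.4621, 0.2458, 0.3406]
tool_rot: [-0.099, 0.995, -0.001, -0.002]
ft_force: [0.6, 0.3, -2.7]
width: 0.256
gripper_force: 20.4
```

Run:
```python
from sc import *
s=env.read_state();print(s["clock"],s["joint_positions"].round(2))
ims,g,th=tilt()
T=toolT();print("delta",np.round(T[:3,:3].T@(np.array([.438,.029,.347])-T[:3,3])*1000))
# refine rim: white/grey funnel circle fit, top silhouettes
r=env.silhouettes("top","dispenser")[0];print(r["bbox"])
cv2.imwrite("pics/topfull.png",ims["top"][:,:,::-1])
```

```text
6.3 [-0.58  0.22 -0.    1.93 -0.    1.    1.19]
tcp [0.4621 0.2458 0.3406] th 101.3
[(np.float64(0.596), 60, [0.72, 0.48]), (np.float64(0.518), 65, [0.6, 0.43]), (np.float64(0.49), 55, [0.57, 0.41])] {'side': 1040, 'top': 1006}
delta [  65. -208.   -6.]
[235.3, 158.9, 87.4, 72.1]
```

Call:
send_rows(rows=[{"delta_pos":[10,-25,-6],"twist":0,"fingers":0.9},{"delta_pos":[20,-60,-6],"twist":0,"fingers":0.9},{"delta_pos":[32,-100,-6],"twist":0,"fingers":0.9},{"delta_pos":[43,-140,-6],"twist":0,"fingers":0.9},{"delta_pos":[53,-170,-6],"twist":0,"fingers":0.9}])

```text
clock: 6.95
tcp_pos: [0.4428, 0.0668, 0.3481]
tool_rot: [-0.094, 0.996, -0.001, -0.001]
ft_force: [0.8, -0.0, -3.2]
width: 0.256
gripper_force: 20.4
```

Call:
send_rows(rows=[{"delta_pos":[6,-20,0],"twist":0,"fingers":0.9},{"delta_pos":[11,-32,0],"twist":0,"fingers":0.9},{"delta_pos":[12,-38,0],"twist":0,"fingers":0.9},{"delta_pos":[12,-38,0],"twist":0,"fingers":0.9}])

```text
clock: 7.35
tcp_pos: [0.4395, 0.0304, 0.3488]
tool_rot: [-0.096, 0.995, 0.0, -0.0]
ft_force: [-0.6, 0.4, -2.6]
width: 0.253
gripper_force: 20.4
```

Run:
```python
from sc import *
s=env.read_state();print(s["clock"],s["joint_positions"].round(2))
ims,g,th=tilt()
c=np.array([.5255,.0255,.2]); show("pics/over.png",ims,c,80)
for d in (55,60,65): print(d,np.round(model(np.radians(d),g,th)[[0,1,4,5,8]],3).tolist())
```

```text
7.35 [-0.31  0.08  0.15  2.08 -0.01  0.98  1.61]
tcp [0.4395 0.0304 0.3488] th 101.0
[(np.float64(0.501), 60, [0.74, 0.26]), (np.float64(0.421), 55, [0.59, 0.25]), (np.float64(0.392), 65, [0.61, 0.18])] {'side': 878, 'top': 538}
side crop origin [196  99] scale 2.5
top crop origin [196 119] scale 2.5
55 [[0.519, 0.012, 0.196], [0.56, 0.02, 0.225], [0.507, 0.077, 0.196], [0.547, 0.085, 0.225], [0.553, -0.044, 0.212]]
60 [[0.504, 0.009, 0.191], [0.547, 0.018, 0.216], [0.492, 0.074, 0.191], [0.534, 0.082, 0.216], [0.54, -0.047, 0.204]]
65 [[0.489, 0.006, 0.186], [0.533, 0.015, 0.207], [0.476, 0.071, 0.186], [0.521, 0.08, 0.207], [0.525, -0.05, 0.198]]
```

View pics/over.png

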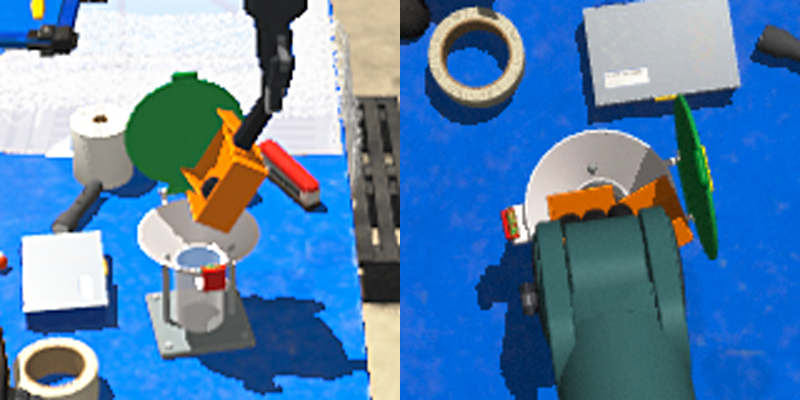

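The rear bottom corner would touch the funnel before the pouring edge does. I'll go back to open bench and roll the scoop to 90°, so the −y wall lies flat on the bench, then return.

Call:
send_rows(rows=[{"delta_pos":[-12,40,0],"twist":0,"fingers":0.9},{"delta_pos":[-25,85,0],"twist":0,"fingers":0.9},{"delta_pos":[-38,130,0],"twist":0,"fingers":0.9},{"delta_pos":[-52,175,0],"twist":0,"fingers":0.9},{"delta_pos":[-66,219,0],"twist":0,"fingers":0.9}])

```text
clock: 7.95
tcp_pos: [0.4616, 0.2619, 0.349]
tool_rot: [-0.098, 0.995, 0.001, 0.0]
ft_force: [0.8, -0.7, -2.2]
width: 0.255
gripper_force: 20.5
```

Call:
send_rows(rows=[{"delta_pos":[0,0,40],"twist":0,"fingers":0.9},{"delta_pos":[0,0,85],"twist":0,"fingers":0.9},{"delta_pos":[0,0,130],"twist":0,"fingers":0.9},{"delta_pos":[0,0,165],"twist":0,"fingers":0.9},{"delta_pos":[0,0,183],"twist":0,"fingers":0.9}])

```text
clock: 8.45
tcp_pos: [0.4597, 0.2589, 0.1629]
tool_rot: [-0.098, 0.995, -0.001, -0.003]
ft_force: [-7.1, -1.5, 30.6]
width: 0.254
gripper_force: 26.1
```

Run:
```python
from sc import *
s=env.read_state();print(s["clock"],s["ft_force"])
ims,g,th=tilt()
```

```text
8.45 [-7.09495551 -1.50312216 30.59058863]
tcp [0.4597 0.2589 0.1629] th 101.2
[(np.float64(0.582), 65, [0.7, 0.47]), (np.float64(0.528), 60, [0.65, 0.41]), (np.float64(0.407), 70, [0.49, 0.33])] {'side': 908, 'top': 691}
```

Call:
send_rows(rows=[{"delta_pos":[-15,0,-7],"twist":0,"fingers":0.9},{"delta_pos":[-32,0,-9],"twist":0,"fingers":0.9},{"delta_pos":[-52,0,-9],"twist":0,"fingers":0.9},{"delta_pos":[-75,0,-8],"twist":0,"fingers":0.9},{"delta_pos":[-95,0,-6],"twist":0,"fingers":0.9}])

```text
clock: 9.05
tcp_pos: [0.5561, 0.2783, 0.1724]
tool_rot: [-0.097, 0.995, 0.001, 0.0]
ft_force: [-1.2, -0.4, -2.5]
width: 0.255
gripper_force: 22.1
```

Run:
```python
from sc import *
s=env.read_state();print(s["clock"],s["ft_force"])
ims,g,th=tilt()
```

```text
9.05 [-1.18737959 -0.35665282 -2.47168428]
tcp [0.5561 0.2783 0.1724] th 101.2
[(np.float64(0.52), 75, [0.67, 0.37]), (np.float64(0.405), 70, [0.57, 0.24]), (np.float64(0.395), 80, [0.49, 0.3])] {'side': 765, 'top': 416}
```

Call:
send_rows(rows=[{"delta_pos":[0,0,-15],"twist":0,"fingers":0.9},{"delta_pos":[40,0,-15],"twist":0,"fingers":0.9},{"delta_pos":[85,0,-15],"twist":0,"fingers":0.9},{"delta_pos":[95,0,-15],"twist":0,"fingers":0.9},{"delta_pos":[95,0,1],"twist":0,"fingers":0.9}])

```text
clock: 9.65
tcp_pos: [0.4595, 0.2587, 0.1736]
tool_rot: [-0.098, 0.995, 0.001, 0.001]
ft_force: [1.0, 0.8, -2.1]
width: 0.251
gripper_force: 22.0
```

Call:
send_rows(rows=[{"delta_pos":[-12,0,2],"twist":0,"fingers":0.9},{"delta_pos":[-26,0,2],"twist":0,"fingers":0.9},{"delta_pos":[-40,0,3],"twist":0,"fingers":0.9},{"delta_pos":[-55,0,4],"twist":0,"fingers":0.9},{"delta_pos":[-65,0,5],"twist":0,"fingers":0.9}])

```text
clock: 10.15
tcp_pos: [0.5291, 0.2713, 0.1669]
tool_rot: [-0.096, 0.995, 0.0, 0.001]
ft_force: [-1.4, 0.4, 0.4]
width: 0.252
gripper_force: 22.7
```

Run:
```python
from sc import *
s=env.read_state();print(s["clock"],s["ft_force"])
ims,g,th=tilt()
show("pics/ninety.png",ims,g-[0,0,.1],70)
```

```text
10.15 [-1.35436536  0.37144981  0.39151724]
tcp [0.5291 0.2713 0.1669] th 101.0
[(np.float64(0.54), 90, [0.58, 0.5]), (np.float64(0.434), 85, [0.51, 0.36]), (np.float64(0.396), 95, [0.42, 0.38])] {'side': 579, 'top': 525}
side crop origin [202 188] scale 2.857142857142857
top crop origin [115 130] scale 2.857142857142857
```

View pics/ninety.png

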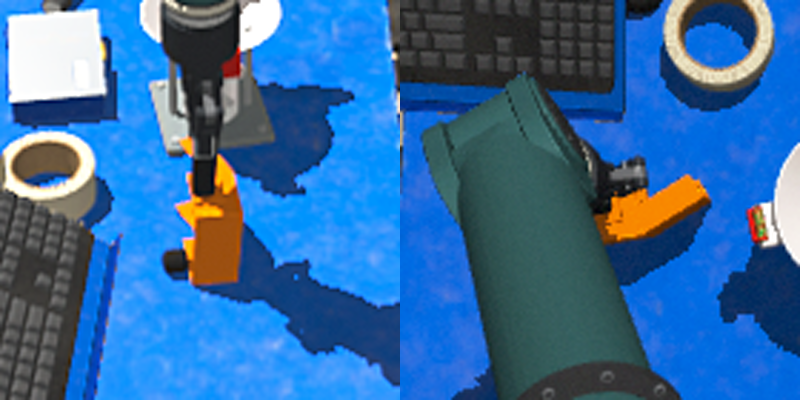

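One plug may have slipped out past the scoop's edge, at (175,262) in the side crop. Checking.

Run:
```python
from sc import *
im=env.camera("side")
a=cv2.resize(im[240:300,240:320],(800,600),interpolation=cv2.INTER_CUBIC); cv2.imwrite("pics/zoom.png",a[:,:,::-1])
for d in env.silhouettes("side","plug0_c"): print(round(d["conf"],2),d["bbox"],d["region"].sum())
# where would pixel of plug be on bench
u=(202+175/2.857,188+262/2.857);print(u,onz("side",u,.013),onz("side",u,.03))
T=toolT();g=T[:3,3]+T[:3,:3]@[0,0,-.021];th=np.arctan2(T[1,1],T[0,1]);print(np.round(model(np.pi/2,g,th),3).tolist())
```

```text
(263.25306265313264, 279.70458522926145) [0.55841758 0.28756285 0.013     ] [0.55719952 0.30380769 0.03      ]
[[0.497, 0.231, 0.003], [0.546, 0.241, 0.003], [0.497, 0.231, 0.103], [0.546, 0.241, 0.103], [0.485, 0.296, 0.003], [0.534, 0.306, 0.003], [0.485, 0.296, 0.103], [0.534, 0.306, 0.103], [0.536, 0.176, 0.003], [0.536, 0.176, 0.103]]
```

View pics/zoom.png

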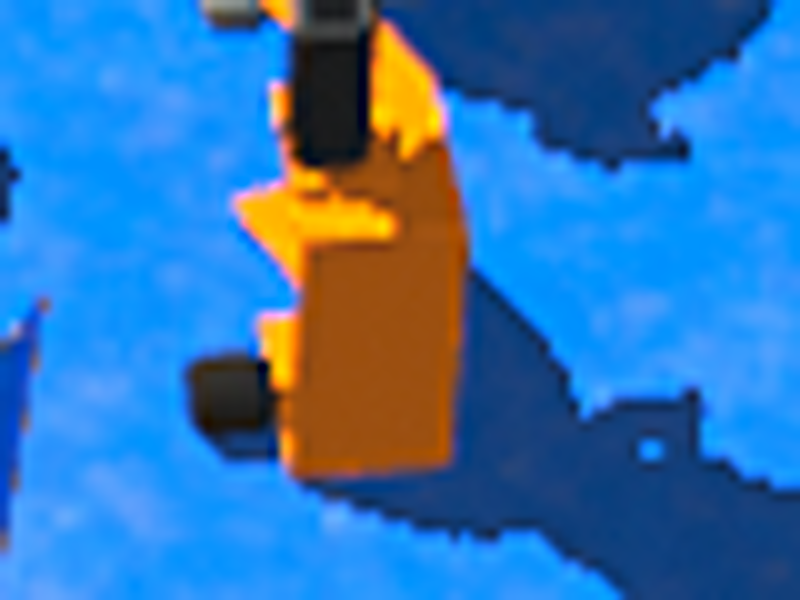

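One plug lies on the bench near (0.557, 0.287). I'll tilt the scoop back slightly (~80°) to secure the rest, pour those, then fetch the stray.

Call:
send_rows(rows=[{"delta_pos":[6,0,-1],"twist":0,"fingers":0.9},{"delta_pos":[13,0,-2],"twist":0,"fingers":0.9},{"delta_pos":[20,0,-3],"twist":0,"fingers":0.9},{"delta_pos":[28,0,-4],"twist":0,"fingers":0.9},{"delta_pos":[35,0,-4],"twist":0,"fingers":0.9}])

```text
clock: 10.85
tcp_pos: [0.4902, 0.2636, 0.1701]
tool_rot: [-0.097, 0.995, -0.0, -0.0]
ft_force: [-0.9, 0.6, -3.0]
width: 0.255
gripper_force: 22.3
```

Call:
send_rows(rows=[{"delta_pos":[0,0,-10],"twist":0,"fingers":0.9},{"delta_pos":[0,0,-30],"twist":0,"fingers":0.9},{"delta_pos":[0,0,-60],"twist":0,"fingers":0.9},{"delta_pos":[0,0,-95],"twist":0,"fingers":0.9},{"delta_pos":[0,0,-130],"twist":0,"fingers":0.9}])

```text
clock: 11.35
tcp_pos: [0.4916, 0.2636, 0.3019]
tool_rot: [-0.096, 0.995, 0.0, 0.0]
ft_force: [1.3, 0.3, -2.4]
width: 0.256
gripper_force: 22.3
```

Run:
```python
from sc import *
s=env.read_state();print(s["clock"],s["ft_force"],s["tcp_pos"])
ims,g,th=tilt()
for n in("side","top"):
  im=ims[n]
  for d in env.silhouettes(n,"plug0_c"):
    c=np.argwhere(d["region"]).mean(0)[::-1];print(n,round(d["conf"],2),d["bbox"],onz(n,c,.013))
show("pics/after.png",ims,g-[0,0,.12],80)
```

```text
11.35 [ 1.31441014  0.28431591 -2.42159118] [0.49158026 0.26363307 0.3019172 ]
tcp [0.4916 0.2636 0.3019] th 101.1
[(np.float64(0.525), 90, [0.59, 0.46]), (np.float64(0.468), 85, [0.52, 0.42]), (np.float64(0.385), 95, [0.43, 0.34])] {'side': 695, 'top': 614}
top 0.55 [338.1, 127.6, 47.5, 25.6] [ 0.72056346 -0.21472284  0.013     ]
top 0.44 [306.9, 156.5, 17.5, 68.2] [ 0.57449887 -0.08435773  0.013     ]
side crop origin [205 147] scale 2.5
top crop origin [100 131] scale 2.5
```

View pics/after.png

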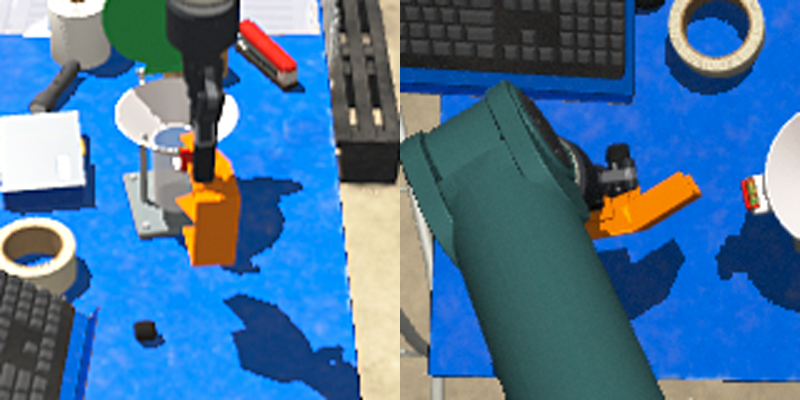

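Call:
send_rows(rows=[{"delta_pos":[0,0,-15],"twist":0,"fingers":0.9},{"delta_pos":[0,-6,-35],"twist":0,"fingers":0.9},{"delta_pos":[-1,-18,-55],"twist":0,"fingers":0.9},{"delta_pos":[-2,-36,-65],"twist":0,"fingers":0.9},{"delta_pos":[-3,-58,-68],"twist":0,"fingers":0.9}])

```text
clock: 12.05
tcp_pos: [0.5053, 0.2077, 0.3675]
tool_rot: [-0.097, 0.995, 0.0, -0.001]
ft_force: [-0.2, -0.4, -2.2]
width: 0.254
gripper_force: 22.3
```

Call:
send_rows(rows=[{"delta_pos":[-1,-25,0],"twist":0,"fingers":0.9},{"delta_pos":[-2,-50,0],"twist":0,"fingers":0.9},{"delta_pos":[-3,-75,0],"twist":0,"fingers":0.9},{"delta_pos":[-4,-98,0],"twist":0,"fingers":0.9},{"delta_pos":[-5,-118,0],"twist":0,"fingers":0.9}])

```text
clock: 12.55
tcp_pos: [0.5321, 0.0908, 0.3658]
tool_rot: [-0.096, 0.995, -0.001, -0.002]
ft_force: [0.6, -0.1, -2.9]
width: 0.25
gripper_force: 22.3
```

Call:
send_rows(rows=[{"delta_pos":[0,-16,0],"twist":0,"fingers":0.9},{"delta_pos":[0,-28,0],"twist":0,"fingers":0.9},{"delta_pos":[0,-36,0],"twist":0,"fingers":0.9},{"delta_pos":[0,-41,0],"twist":0,"fingers":0.9},{"delta_pos":[0,-41,0],"twist":0,"fingers":0.9}])

```text
clock: 13.05
tcp_pos: [0.5411, 0.0521, 0.3677]
tool_rot: [-0.096, 0.995, -0.0, -0.0]
ft_force: [-1.0, -0.3, -1.9]
width: 0.256
gripper_force: 22.3
```

Run:
```python
from sc import *
s=env.read_state();print(s["clock"],s["ft_force"],s["tcp_pos"])
ims,g,th=tilt()
for n in("side","top"): cv2.imwrite(f"pics/pre_{n}.png",ims[n][:,:,::-1])
show("pics/pre.png",ims,np.array([.5255,.0255,.2]),60)
```

```text
13.05 [-1.02624524 -0.2839439  -1.91383004] [0.54105667 0.0520807  0.36765682]
tcp [0.5411 0.0521 0.3677] th 101.0
[(np.float64(0.33), 90, [0.61, 0.05]), (np.float64(0.267), 85, [0.5, 0.03]), (np.float64(0.247), 95, [0.47, 0.02])] {'side': 643, 'top': 180}
side crop origin [216 119] scale 3.3333333333333335
top crop origin [216 139] scale 3.3333333333333335
```

View pics/pre.png

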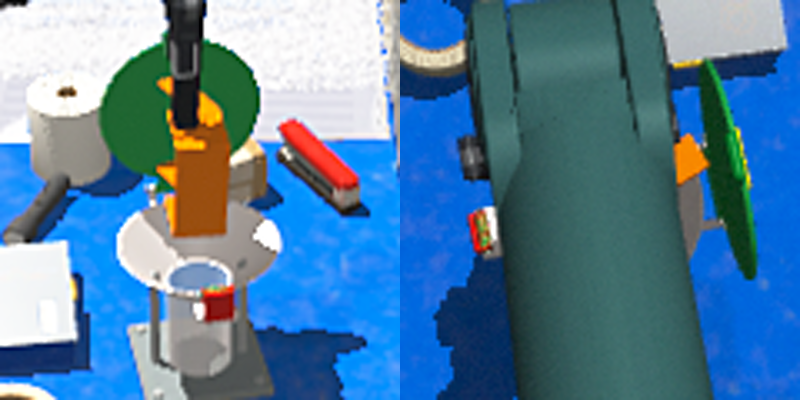

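Numbers only from here. Lowering to the funnel and beginning the tip-over.

Call:
send_rows(rows=[{"delta_pos":[0,0,22],"twist":0,"fingers":0.9},{"delta_pos":[0,0,46],"twist":0,"fingers":0.9},{"delta_pos":[-8,0,47],"twist":0,"fingers":0.9},{"delta_pos":[-16,0,48],"twist":0,"fingers":0.9},{"delta_pos":[-28,0,49],"twist":0,"fingers":0.9}])

```text
clock: 13.65
tcp_pos: [0.5703, 0.0585, 0.3204]
tool_rot: [-0.097, 0.995, 0.0, 0.001]
ft_force: [0.6, -0.4, -1.0]
width: 0.255
gripper_force: 22.4
```

Call:
send_rows(rows=[{"delta_pos":[-9,0,1],"twist":0,"fingers":0.9},{"delta_pos":[-18,0,2],"twist":0,"fingers":0.9},{"delta_pos":[-27,0,4],"twist":0,"fingers":0.9},{"delta_pos":[-36,0,6],"twist":0,"fingers":0.9},{"delta_pos":[-45,0,8],"twist":0,"fingers":0.9}])

```text
clock: 14.15
tcp_pos: [0.6174, 0.0667, 0.3157]
tool_rot: [-0.096, 0.995, 0.0, 0.005]
ft_force: [1.3, -1.3, 11.7]
width: 0.254
gripper_force: 26.2
```

Run:
```python
from sc import *
s=env.read_state();print(s["clock"],s["ft_force"],s["tcp_pos"])
ims,g,th=tilt(("side",))
for n in("side","top"): cv2.imwrite(f"pics/p2_{n}.png",env.camera(n)[:,:,::-1])
```

```text
14.15 [ 1.27848502 -1.26494099 11.67211965] [0.61736612 0.06671742 0.31569494]
tcp [0.6174 0.0667 0.3157] th 101.1
[(np.float64(0.597), 100, [0.6]), (np.float64(0.561), 105, [0.56]), (np.float64(0.387), 110, [0.39])] {'side': 562}
```

Call:
send_rows(rows=[{"delta_pos":[0,0,-12],"twist":0,"fingers":0.9},{"delta_pos":[8,0,-20],"twist":0,"fingers":0.9},{"delta_pos":[28,0,-20],"twist":0,"fingers":0.9},{"delta_pos":[44,0,-15],"twist":0,"fingers":0.9},{"delta_pos":[48,0,4],"twist":0,"fingers":0.9}])

```text
clock: 14.8
tcp_pos: [0.5646, 0.0567, 0.3089]
tool_rot: [-0.096, 0.995, 0.0, 0.001]
ft_force: [1.0, -1.2, -2.6]
width: 0.254
gripper_force: 24.4
```

Run:
```python
from sc import *
s=env.read_state();print(s["clock"],s["ft_force"],s["tcp_pos"])
ims,g,th=tilt(("side",),lo=80,hi=130)
im=ims["side"]
for n in("side",):
  for d in env.silhouettes(n,"plug0_c"):
    c=np.argwhere(d["region"]).mean(0)[::-1];print(n,round(d["conf"],2),d["bbox"],onz(n,c,.013))
# dark pixels in the clear tube / blobs anywhere: compare to first picture
a=cv2.imread("pics/side0.png")[:,:,::-1].astype(int)
def dark(i): 
    i=i.astype(int); return (i.max(2)<60)
new=(dark(im)&~dark(a)).astype(np.uint8)
k,l,st,c=cv2.connectedComponentsWithStats(new)
for i in range(1,k):
    if 15<st[i,4]<400: print(st[i],c[i].round(1),onz("side",c[i],.013).round(3))
print("tube px",proj("side",[[.5255,.0255,.017],[.5255,.0255,.1]]))
```

```text
14.8 [ 1.01375589 -1.17894234 -2.59309328] [0.56459621 0.05669482 0.30885069]
tcp [0.5646 0.0567 0.3089] th 101.0
[(np.float64(0.624), 100, [0.62]), (np.float64(0.578), 105, [0.58]), (np.float64(0.418), 110, [0.42])] {'side': 564}
[257  43  22   8  23] [267.4  45.3] [ 0.635 -1.604  0.013]
[251  84   8  10  57] [254.6  88.9] [ 0.672 -1.019  0.013]
[251  96  22   6  40] [262.1  99.5] [ 0.627 -0.903  0.013]
[418  98   5  34  40] [420.1 113.2] [-0.105 -0.778  0.013]
[462 128   3  13  19] [463.  134.3] [-0.252 -0.591  0.013]
[460 148  16  41  58] [469.7 168.3] [-0.214 -0.33   0.013]
[442 150  30  28 379] [458.9 163.8] [-0.18  -0.361  0.013]
[424 154   7  10  19] [427.3 158.7] [-0.063 -0.395  0.013]
[351 202  15  18 164] [358.5 211.8] [ 0.242 -0.048  0.013]
[259 276   9   8  52] [263.  279.1] [0.559 0.285 0.013]
[356 339   4  10  26] [357.5 343.7] [0.296 0.512 0.013]
tube px [[276.94215015 222.99257221]
 [276.82200497 203.81258635]]
```

Call:
send_rows(rows=[{"delta_pos":[-9,0,0],"twist":0,"fingers":0.9},{"delta_pos":[-18,0,1],"twist":0,"fingers":0.9},{"delta_pos":[-30,0,3],"twist":0,"fingers":0.9},{"delta_pos":[-42,0,6],"twist":0,"fingers":0.9},{"delta_pos":[-54,0,10],"twist":0,"fingers":0.9}])

```text
clock: 15.4
tcp_pos: [0.6202, 0.0679, 0.2969]
tool_rot: [-0.096, 0.995, -0.0, 0.0]
ft_force: [-2.0, 0.4, -0.8]
width: 0.255
gripper_force: 26.0
```

```bash
cat > chk.py <<'E'
from sc import *
def plugs():
    a=cv2.imread("pics/side0.png")[:,:,::-1].astype(int); im=env.camera("side").astype(int)
    new=((im.max(2)<60)&~(a.max(2)<60)).astype(np.uint8)
    k,l,st,c=cv2.connectedComponentsWithStats(new)
    for i in range(1,k):
        if 10<st[i,4]<400 and 190<c[i][0]<380 and c[i][1]>140: print(st[i].tolist(),c[i].round(1),onz("side",c[i],.013).round(3))
def hz():
    s=env.read_state();t=s["tcp_pos"];d=t[:2]-[.5255,.0255];print("clock",round(s["clock"],2),"h,x,z",np.round([d@[.982,.191]*1e3,d@[-.191,.982]*1e3,t[2]*1e3],1),"F",s["ft_force"].round(1))
E
python3 - <<'E'
from chk import *
hz(); tilt(("side",),lo=80,hi=160); plugs()
E
```

```text
clock 15.4 h,x,z [101.1  23.5 296.9] F [-2.   0.4 -0.8]
tcp [0.6202 0.0679 0.2969] th 101.1
[(np.float64(0.663), 115, [0.66]), (np.float64(0.534), 120, [0.53]), (np.float64(0.488), 110, [0.49])] {'side': 626}
[351, 202, 15, 18, 164] [358.5 211.8] [ 0.242 -0.048  0.013]
[259, 276, 9, 8, 52] [263.  279.1] [0.559 0.285 0.013]
[356, 339, 4, 10, 26] [357.5 343.7] [0.296 0.512 0.013]
```

Call:
send_rows(rows=[{"delta_pos":[-12,0,6],"twist":0,"fingers":0.9},{"delta_pos":[-25,0,13],"twist":0,"fingers":0.9},{"delta_pos":[-38,0,22],"twist":0,"fingers":0.9},{"delta_pos":[-50,0,32],"twist":0,"fingers":0.9},{"delta_pos":[-62,0,42],"twist":0,"fingers":0.9}])

```text
clock: 16.0
tcp_pos: [0.6805, 0.0799, 0.2539]
tool_rot: [-0.097, 0.995, 0.0, -0.0]
ft_force: [-1.0, 1.3, 1.0]
width: 0.254
gripper_force: 27.1
```

Run:
```python
from chk import *
hz(); tilt(("side",),lo=80,hi=170); plugs()
```

```text
clock 16.0 h,x,z [162.6  23.8 253.9] F [-1.   1.3  1. ]
tcp [0.6805 0.0799 0.2539] th 101.1
[(np.float64(0.766), 140, [0.77]), (np.float64(0.672), 135, [0.67]), (np.float64(0.6), 145, [0.6])] {'side': 803}
[259, 200, 6, 5, 12] [261.5 202. ] [ 0.585 -0.095  0.013]
[351, 203, 15, 17, 163] [358.4 211.8] [ 0.242 -0.048  0.013]
[259, 276, 9, 8, 52] [263.  279.1] [0.559 0.285 0.013]
[356, 339, 4, 10, 26] [357.5 343.7] [0.296 0.512 0.013]
```

Run:
```python
from chk import *
a=cv2.imread("pics/side0.png")[:,:,::-1]; b=env.camera("side"); cv2.imwrite("pics/p3.png",b[:,:,::-1])
for im in (a,b): print(im[164:244:3,244:304:3].max(2)//10)
d=env.silhouettes("side","plug0_c");print([(round(x["conf"],2),x["bbox"]) for x in d])
```

```text
[[14 13 10 10 10 10 10 10 10 10 10 10 10 10 13 25 24 24 25 25]
 [14 13 13 10 10 10 10 10 10 10 10 10  9 17 25 18  9 12 25  6]
 [13 12 12 12  8 10 10 10 10 10 10  9 11 12 12 12 10 12 25 25]
 [12 12 12 12 11 25 25 10 10 10 10 10 17 12 12 11 10 11 25 25]
 [11 11 11  9 25 21 11 11 24 11 11  9 11 11 12 12 10  9  9 25]
 [25 25 25 25 25 25 22 22 16 17 17 18 17 16 14 14 11 12 11 25]
 [25 25 25 25 25 15 16 16 16 17 17 17 16 16 16 16 13 24 25 25]
 [25 25 25 25 23 21 15 16 16 17 17 17 16 16 16 15 15 25 25 25]
 [25 25 25 24 22 23 22 16 16 17 17 17 16 16 16 14 12 25 25 25]
 [25 25 25 22 22 22 23 17 16 16 17 17 16 16 14 25 25 25 25 25]
 [25 25 25 22 22 22 23 23 23 16 17 16 16 14 25 25 25 25 25 25]
 [25 25 25 25 23 22 22 23 23 22 21 21 25 25 25 22 25 25 25 25]
 [25 25 25 25 25 23 22 22 19 18 19 19 19 24 25 25 25 25 25 25]
 [25 25 25 25 25 25 25 25 18 19 19 19 19 22 25 25 25 25 25 25]
 [25 25 25 25 25 25  9 22 18 19 21 22 25 21 13 10 25 25 25 25]
 [25 25 25 25 25 25 10 25 16 14 14 13 13 13 16 11 25 24 24 24]
 [25 25 25 25 25 25 10 25 15 16 24 22 13 13 14 10 25 24 24 24]
 [25 25 25 25 25 25 10 22 16 
[... 1606 characters left out ...]
24]
 [25 25 25 25 25 25 11 25 16 16 24 18 13 13 14 10 25 24 24 24]
 [25 25 25 25 25 25 10 22 16 16 16 14 14 15 11 10 25 25 25 24]
 [25 25 25 25 19 15  9 22 16 16 16 16 15 18  8 10  9  9 10 21]
 [25 25 25 25 20 20  9 22 15 13 13 13 13 19  8 10  8 11 11 11]
 [25 25 25 25 20 20  9 21 15 13 14 13 13 13  8  9  8 12 12 11]
 [25 25 25 25 22 20 10 14 15 13 13 13 13 13  8  8  8  9 12 12]
 [25 25 25 25 25 20 20 21 16 12 14 14 13  8  8  8  8  8 12 12]
 [25 25 25 25 25 20 19 20 20  7  8  8  8  8  8  8  9  8 12 12]
 [25 25 25 25 25 19 23 20 20 12  8  8  8  8  8  9  9  9 10 12]
 [25 25 25 25 25 22 17  8  8  8  9  9  9 10 10 11 12 12 12 12]
 [25 25 25 25 25 25  8 11 11 12 12 12 12 12 12 12 12 12 11 12]]
[]
```

Call:
send_rows(rows=[{"delta_pos":[0,0,-10],"twist":0,"fingers":0.9},{"delta_pos":[0,0,-20],"twist":0,"fingers":0.9},{"delta_pos":[0,0,-30],"twist":0,"fingers":0.9},{"delta_pos":[3,0,-30],"twist":0,"fingers":0.9},{"delta_pos":[3,0,-30],"twist":0,"fingers":0.9}])

```text
clock: 16.7
tcp_pos: [0.6764, 0.0786, 0.2861]
tool_rot: [-0.096, 0.995, -0.0, 0.001]
ft_force: [0.1, -0.4, -2.0]
width: 0.253
gripper_force: 25.9
```

Run:
```python
from chk import *
hz(); tilt(("side",),lo=100,hi=170); plugs()
b=env.camera("side"); print(b[176:244:3,238:304:3].max(2)//10)
```

```text
clock 16.7 h,x,z [158.3  23.4 286.1] F [ 0.1 -0.4 -2. ]
tcp [0.6764 0.0786 0.2861] th 101.1
[(np.float64(0.776), 140, [0.78]), (np.float64(0.675), 135, [0.68]), (np.float64(0.589), 145, [0.59])] {'side': 816}
[351, 202, 15, 18, 164] [358.5 211.8] [ 0.242 -0.048  0.013]
[259, 276, 9, 8, 52] [263.  279.1] [0.559 0.285 0.013]
[356, 339, 4, 10, 26] [357.5 343.7] [0.296 0.512 0.013]
[[24 10 10 16 14 15 15 15 15 21 23 23 23 25 11 11 13 13 10  9  9 25]
 [22 25 25 14 15 15 15 15 15 15 14 24 23 23 17 16 14 14 11 12 11 25]
 [25 25 25 22 15 15 15 15 15 15 15 14 22 23 20 16 16 16 13 24 25 25]
 [25 25 25 25 25 14 15 15 15 15 15 15 15 17 25 16 16 16 15 25 25 25]
 [25 25 25 25 25 24 21 15 15 15 15 15 15 15 15 16 16 14 12 25 25 25]
 [25 25 25 25 25 22 23 24 15 15 15 15 15 16 16 16 14 25 25 25 25 25]
 [25 25 25 25 25 22 23 16 19 22 15 15 16 17 16 14 25 25 25 25 25 25]
 [25 25 25 25 25 25 23 23 14 15 16 20 22 21 24 13 25 22 25 25 25 25]
 [24 25 25 25 25 25 20 24 20 14 19 19 19 19 19 25 12 25 25 25 25 25]
 [14 25 25 25 25 25 25 21 23 24 18 19 19 19 20 23 14 24 25 25 25 25]
 [24 25 25 25 25 25 25 25 10 
[... 168 characters left out ...]
24 24 24]
 [20 11 25 25 25 25 25 25 10 22 16 16 16 15 14 15 11 10 25 25 25 24]
 [24 11 25 25 25 25 19 15  9 22 16 13 12 12 12 11  8 10  9  9 10 21]
 [12 11 25 25 25 25 20 20  9 21 15 12 12 12 12 16  8 10  8 11 11 11]
 [10 11 25 25 25 25 19 20  9 21 15 12 12 12 13 13  8  9  8 12 12 11]
 [10 11 25 25 25 25 22 20 10 14 15 13 12 12 13 13  8  8  8  9 12 12]
 [24 23 25 25 25 25 25 20 20 21 16 12 14 14 13  8  8  8  8  8 12 12]
 [25 25 25 25 25 25 25 20 19 20 20  7  8  8  8  8  8  8  9  8 12 12]
 [25 25 25 25 25 25 25 19 23 20 19 11  8  8  8  8  8  9  9  9 10 12]
 [25 25 25 25 25 25 25 22 19 18 16 13  9  8  9 10 10 11 12 12 12 12]
 [25 25 25 25 25 25 25 25  7  8 24 25 12 12 12 12 12 12 12 12 12 12]]
```

Call:
send_rows(rows=[{"delta_pos":[0,0,-30],"twist":0,"fingers":0.9},{"delta_pos":[0,20,-60],"twist":0,"fingers":0.9},{"delta_pos":[10,60,-80],"twist":0,"fingers":0.9},{"delta_pos":[25,105,-80],"twist":0,"fingers":0.9},{"delta_pos":[45,145,-80],"twist":0.05,"fingers":0.9}])

```text
clock: 17.35
tcp_pos: [0.6044, 0.2148, 0.3656]
tool_rot: [-0.071, 0.997, 0.001, 0.001]
ft_force: [-0.5, 0.5, -2.1]
width: 0.252
gripper_force: 25.8
```

Call:
send_rows(rows=[{"delta_pos":[20,28,0],"twist":0.14,"fingers":0.9},{"delta_pos":[42,55,0],"twist":0.28,"fingers":0.9},{"delta_pos":[65,80,0],"twist":0.42,"fingers":0.9},{"delta_pos":[87,100,0],"twist":0.56,"fingers":0.9},{"delta_pos":[105,109,0],"twist":0.7,"fingers":0.9}])

```text
clock: 17.85
tcp_pos: [0.4825, 0.3079, 0.3644]
tool_rot: [0.276, 0.961, -0.0, -0.001]
ft_force: [0.3, 0.8, -1.8]
width: 0.254
gripper_force: 25.8
```

Call:
send_rows(rows=[{"delta_pos":[0,0,0],"twist":0.14,"fingers":0.9},{"delta_pos":[0,0,0],"twist":0.28,"fingers":0.9},{"delta_pos":[0,0,0],"twist":0.4,"fingers":0.9},{"delta_pos":[0,0,0],"twist":0.44,"fingers":0.9},{"delta_pos":[0,0,0],"twist":0.44,"fingers":0.9}])

```text
clock: 18.35
tcp_pos: [0.4847, 0.3052, 0.3645]
tool_rot: [0.478, 0.879, -0.001, -0.0]
ft_force: [1.0, -0.6, -2.3]
width: 0.255
gripper_force: 25.8
```

Run:
```python
from chk import *
hz(); ims,g,th=tilt(lo=100,hi=170); plugs()
b=ims["side"]; t=ims["top"]; t0=cv2.imread("pics/top0.png")[:,:,::-1]
print(b[176:235:3,250:304:3].max(2)//10)
c=proj("top",[.5255,.0255,.1])[0].astype(int);print(c)
for i in(t0,t): print(i[c[1]-16:c[1]+17:2,c[0]-16:c[0]+17:2].max(2)//10)
new=((t.max(2)<60)&~(t0.max(2)<60)).astype(np.uint8)
k,l,st,cc=cv2.connectedComponentsWithStats(new)
for i in range(1,k):
    if 10<st[i,4]<300: print(st[i].tolist(),onz("top",cc[i],.013).round(3))
for n in ims:
  for d in env.silhouettes(n,"plug0_c"): print(n,round(d["conf"],2),d["bbox"])
```

```text
clock 18.35 h,x,z [ 13.4 282.4 364.5] F [ 1.  -0.6 -2.3]
tcp [0.4847 0.3052 0.3645] th 32.9
[(np.float64(0.456), 135, [0.91, 0.0]), (np.float64(0.44), 130, [0.88, 0.0]), (np.float64(0.41), 140, [0.82, 0.0])] {'side': 1948, 'top': 11}
[351, 203, 15, 17, 163] [358.4 211.8] [ 0.242 -0.048  0.013]
[259, 276, 9, 8, 52] [263.  279.1] [0.559 0.285 0.013]
[356, 339, 4, 10, 26] [357.5 343.7] [0.296 0.512 0.013]
[[11  9 25 22 12 12 24  3  3  4  6  3  4 10  4  3  3 25]
 [25 25 25 25 22 22 16 17  3  3  3  3  4  2  2 11 11 25]
 [25 25 25 16 16 16 16 17 18  2  3  3  4  3  2 12 25 25]
 [25 25 23 21 16 16 16 17 17 18  3  4  7  3  2  6 25 25]
 [25 24 23 23 22 16 16 17 17 18  2  4  6  3  3  1 25 25]
 [25 22 23 23 23 17 16 17 17 17 11  3  6  2  3  2 25 25]
 [25 22 23 23 23 23 23 16 17 17 16 13 25  0  2  2 16 25]
 [25 25 23 23 23 23 23 23 22 21 25 25 25  8  2  2  2 25]
 [25 25 25 23 22 23 19 19 19 19 19 24 25 25  2  3  2 25]
 [25 25 25 25 25 25 18 19 19 19 20 22 25 25  4  2  3  2]
 [25 25 25 25  9 22 19 19 21 22 25 21 13 10 19  2  2  2]
 [25 25 25 25 11 25 16 15 14 14 13 13 16 11 25  2  3  2]
 [25 25 25
[... 2185 characters left out ...]

 [24 24 24 24 24 24 24 24 24 19 18 24 23 23 23 11 10]
 [24 24 24 24 24 24 24 24 24 17 15 24 24 23 23 22 10]]
[183, 189, 9, 9, 72] [0.556 0.28  0.013]
[67, 191, 9, 17, 30] [0.532 0.608 0.013]
[266, 199, 20, 14, 206] [0.526 0.027 0.013]
[144, 230, 8, 9, 25] [0.437 0.389 0.013]
[82, 236, 4, 11, 18] [0.413 0.567 0.013]
[87, 254, 5, 12, 18] [0.362 0.548 0.013]
[94, 275, 7, 16, 34] [0.299 0.524 0.013]
[163, 287, 6, 13, 17] [0.273 0.331 0.013]
[174, 313, 6, 12, 17] [0.202 0.298 0.013]
[286, 394, 11, 7, 22] [-0.008 -0.028  0.013]
[209, 399, 4, 13, 13] [-0.032  0.196  0.013]
[270, 402, 19, 18, 151] [-0.05   0.01   0.013]
[304, 417, 14, 3, 23] [-0.066 -0.083  0.013]
top 0.45 [267.4, 197.9, 7.0, 10.8]
```

Call:
send_rows(rows=[{"delta_pos":[0,0,50],"twist":0,"fingers":0.9},{"delta_pos":[0,0,100],"twist":0,"fingers":0.9},{"delta_pos":[0,0,150],"twist":0,"fingers":0.9},{"delta_pos":[0,0,200],"twist":0,"fingers":0.9},{"delta_pos":[0,0,232],"twist":0,"fingers":0.9}])

```text
clock: 19.1
tcp_pos: [0.4836, 0.3046, 0.1298]
tool_rot: [0.478, 0.878, -0.002, -0.001]
ft_force: [-0.3, 1.2, -1.4]
width: 0.252
gripper_force: 25.8
```

Call:
send_rows(rows=[{"delta_pos":[0,0,12],"twist":0,"fingers":0.9},{"delta_pos":[15,0,2],"twist":0,"fingers":0.9},{"delta_pos":[31,0,-9],"twist":0,"fingers":0.9},{"delta_pos":[45,0,-17],"twist":0,"fingers":0.9},{"delta_pos":[60,0,-24],"twist":0,"fingers":0.9}])

```text
clock: 19.6
tcp_pos: [0.453, 0.3571, 0.1587]
tool_rot: [0.478, 0.878, 0.001, 0.0]
ft_force: [-0.5, 0.6, -2.0]
width: 0.253
gripper_force: 25.9
```

Run:
```python
from chk import *
hz(); ims,g,th=tilt(lo=80,hi=170)
```

```text
clock 19.6 h,x,z [ -7.9 339.5 158.7] F [-0.5  0.6 -2. ]
tcp [0.453  0.3571 0.1587] th 32.9
[(np.float64(0.514), 135, [0.89, 0.13]), (np.float64(0.51), 130, [0.87, 0.15]), (np.float64(0.476), 125, [0.78, 0.17])] {'side': 1766, 'top': 254}
```

The scoop stays near 130° because bench friction is too weak. I'll use the funnel rim's outside as a stop against the scoop's underside to swing it back to about 90°.

Call:
send_rows(rows=[{"delta_pos":[0,0,-35],"twist":-0.13,"fingers":0.9},{"delta_pos":[0,0,-75],"twist":-0.27,"fingers":0.9},{"delta_pos":[0,0,-115],"twist":-0.41,"fingers":0.9},{"delta_pos":[0,0,-140],"twist":-0.55,"fingers":0.9},{"delta_pos":[0,0,-140],"twist":-0.69,"fingers":0.9}])

```text
clock: 20.2
tcp_pos: [0.4553, 0.3568, 0.3018]
tool_rot: [0.151, 0.989, 0.003, 0.003]
ft_force: [0.5, 0.1, -2.7]
width: 0.252
gripper_force: 25.7
```

Call:
send_rows(rows=[{"delta_pos":[0,0,0],"twist":-0.14,"fingers":0.9},{"delta_pos":[0,0,0],"twist":-0.28,"fingers":0.9},{"delta_pos":[0,0,0],"twist":-0.42,"fingers":0.9},{"delta_pos":[0,0,0],"twist":-0.56,"fingers":0.9},{"delta_pos":[0,0,0],"twist":-0.7,"fingers":0.9}])

```text
clock: 20.7
tcp_pos: [0.4528, 0.3549, 0.2968]
tool_rot: [-0.198, 0.98, -0.0, 0.0]
ft_force: [1.0, -0.3, -1.9]
width: 0.256
gripper_force: 25.7
```

Call:
send_rows(rows=[{"delta_pos":[0,0,0],"twist":-0.14,"fingers":0.9},{"delta_pos":[0,0,0],"twist":-0.28,"fingers":0.9},{"delta_pos":[0,0,0],"twist":-0.42,"fingers":0.9},{"delta_pos":[0,0,0],"twist":-0.56,"fingers":0.9},{"delta_pos":[0,0,0],"twist":-0.58,"fingers":0.9}])

```text
clock: 21.2
tcp_pos: [0.4529, 0.3549, 0.2968]
tool_rot: [-0.467, 0.884, -0.0, -0.0]
ft_force: [-0.3, -0.5, -2.9]
width: 0.255
gripper_force: 25.7
```

Run:
```python
from chk import *
hz(); ims,g,th=tilt(lo=80,hi=170); print(env.read_state()["joint_positions"].round(2))
T=toolT();print("delta",np.round(T[:3,:3].T@(np.array([.640,.232,.30])-T[:3,3])*1000))
```

```text
clock 21.2 h,x,z [ -8.3 337.3 296.8] F [-0.3 -0.5 -2.9]
tcp [0.4529 0.3549 0.2968] th 145.7
[(np.float64(0.642), 130, [0.41, 0.88]), (np.float64(0.593), 125, [0.43, 0.76]), (np.float64(0.542), 135, [0.25, 0.84])] {'side': 533, 'top': 2142}
[-0.58  0.34 -0.21  1.88  0.09  0.94  1.71]
delta [  -4. -224.   -3.]
```

Call:
send_rows(rows=[{"delta_pos":[0,-40,0],"twist":0,"fingers":0.9},{"delta_pos":[-4,-90,0],"twist":0,"fingers":0.9},{"delta_pos":[-4,-140,0],"twist":0,"fingers":0.9},{"delta_pos":[-4,-190,0],"twist":0,"fingers":0.9},{"delta_pos":[-4,-224,20],"twist":0,"fingers":0.9}])

```text
clock: 21.8
tcp_pos: [0.6455, 0.2301, 0.2798]
tool_rot: [-0.465, 0.885, -0.002, 0.004]
ft_force: [0.5, -0.2, -2.6]
width: 0.256
gripper_force: 25.7
```

Call:
send_rows(rows=[{"delta_pos":[0,0,30],"twist":0,"fingers":0.9},{"delta_pos":[0,0,42],"twist":0,"fingers":0.9},{"delta_pos":[15,0,42],"twist":0,"fingers":0.9},{"delta_pos":[30,0,42],"twist":0,"fingers":0.9},{"delta_pos":[45,0,42],"twist":0,"fingers":0.9}])

```text
clock: 22.3
tcp_pos: [0.6142, 0.1961, 0.2368]
tool_rot: [-0.468, 0.884, -0.0, 0.002]
ft_force: [-0.1, -0.2, -2.1]
width: 0.249
gripper_force: 25.4
```

Run:
```python
from chk import *
s=env.read_state();print(s["clock"],s["tcp_pos"],s["ft_force"]);ims,g,th=tilt(lo=50,hi=170)
```

```text
22.3 [0.61415528 0.19606958 0.2367886 ] [-0.10742613 -0.21008753 -2.10063862]
tcp [0.6142 0.1961 0.2368] th 145.8
[(np.float64(0.511), 120, [0.48, 0.54]), (np.float64(0.458), 115, [0.42, 0.49]), (np.float64(0.419), 125, [0.33, 0.51])] {'side': 499, 'top': 1013}
```

Call:
send_rows(rows=[{"delta_pos":[16,0,0],"twist":0,"fingers":0.9},{"delta_pos":[33,0,0],"twist":0,"fingers":0.9},{"delta_pos":[50,0,0],"twist":0,"fingers":0.9},{"delta_pos":[66,0,0],"twist":0,"fingers":0.9},{"delta_pos":[80,0,0],"twist":0,"fingers":0.9}])

```text
clock: 22.9
tcp_pos: [0.5694, 0.1288, 0.2355]
tool_rot: [-0.467, 0.884, -0.0, 0.001]
ft_force: [1.8, 3.0, 0.5]
width: 0.256
gripper_force: 23.6
```

Run:
```python
from chk import *
s=env.read_state();print(s["clock"],s["tcp_pos"],s["ft_force"]);ims,g,th=tilt(lo=50,hi=170)
```

```text
22.9 [0.56936495 0.12875251 0.23554982] [1.80095694 2.95258337 0.53536443]
tcp [0.5694 0.1288 0.2355] th 145.7
[(np.float64(0.398), 85, [0.72, 0.08]), (np.float64(0.392), 80, [0.76, 0.02]), (np.float64(0.334), 75, [0.67, 0.0])] {'side': 1107, 'top': 88}
```

Call:
send_rows(rows=[{"delta_pos":[-35,0,-20],"twist":0,"fingers":0.9},{"delta_pos":[-65,10,-50],"twist":0,"fingers":0.9},{"delta_pos":[-85,55,-65],"twist":0,"fingers":0.9},{"delta_pos":[-102,100,-65],"twist":0,"fingers":0.9},{"delta_pos":[-119,146,-65],"twist":0,"fingers":0.9}])

```text
clock: 23.5
tcp_pos: [0.5148, 0.311, 0.3001]
tool_rot: [-0.467, 0.884, -0.0, -0.001]
ft_force: [1.2, -0.7, -2.7]
width: 0.254
gripper_force: 23.3
```

Call:
send_rows(rows=[{"delta_pos":[-16,46,0],"twist":0,"fingers":0.9},{"delta_pos":[-32,92,0],"twist":0,"fingers":0.9},{"delta_pos":[-48,138,0],"twist":0,"fingers":0.9},{"delta_pos":[-48,160,40],"twist":0,"fingers":0.9},{"delta_pos":[-48,160,85],"twist":0,"fingers":0.9}])

```text
clock: 24.0
tcp_pos: [0.4064, 0.445, 0.2158]
tool_rot: [-0.471, 0.882, 0.002, 0.001]
ft_force: [1.0, -0.8, -2.8]
width: 0.255
gripper_force: 23.3
```

Call:
send_rows(rows=[{"delta_pos":[0,0,25],"twist":0,"fingers":0.9},{"delta_pos":[0,0,40],"twist":0,"fingers":0.9},{"delta_pos":[0,0,46],"twist":0,"fingers":0.9},{"delta_pos":[0,0,48],"twist":0,"fingers":0.9},{"delta_pos":[0,0,48],"twist":0,"fingers":0.9}])

```text
clock: 24.5
tcp_pos: [0.4115, 0.4405, 0.1681]
tool_rot: [-0.467, 0.884, 0.0, 0.001]
ft_force: [-0.1, 1.2, -2.0]
width: 0.252
gripper_force: 23.4
```

Run:
```python
from chk import *
s=env.read_state();print(s["clock"],s["tcp_pos"],s["ft_force"]);ims,g,th=tilt(lo=50,hi=170)
```

```text
24.5 [0.41147702 0.44048746 0.16806586] [-0.09833278  1.20026166 -2.00883403]
tcp [0.4115 0.4405 0.1681] th 145.7
[(np.float64(0.696), 85, [0.74, 0.65]), (np.float64(0.661), 80, [0.79, 0.53]), (np.float64(0.543), 90, [0.58, 0.51])] {'side': 1475, 'top': 728}
```

Call:
send_rows(rows=[{"delta_pos":[0,0,2],"twist":0,"fingers":0.9},{"delta_pos":[-5,0,4],"twist":0,"fingers":0.9},{"delta_pos":[-12,0,5],"twist":0,"fingers":0.9},{"delta_pos":[-20,0,6],"twist":0,"fingers":0.9},{"delta_pos":[-25,0,7],"twist":0,"fingers":0.9}])

```text
clock: 25.1
tcp_pos: [0.4266, 0.463, 0.1629]
tool_rot: [-0.468, 0.884, 0.001, 0.003]
ft_force: [0.3, 0.5, 6.8]
width: 0.252
gripper_force: 26.1
```

Run:
```python
from chk import *
s=env.read_state();print(s["clock"],s["tcp_pos"],s["ft_force"]);ims,g,th=tilt(lo=70,hi=120)
```

```text
25.1 [0.42660693 0.46301565 0.16287567] [0.26332181 0.51842125 6.79775398]
tcp [0.4266 0.463  0.1629] th 145.7
[(np.float64(0.721), 90, [0.73, 0.71]), (np.float64(0.66), 95, [0.62, 0.7]), (np.float64(0.573), 85, [0.66, 0.49])] {'side': 1263, 'top': 976}
```

Call:
send_rows(rows=[{"delta_pos":[0,0,-1],"twist":0,"fingers":0.9},{"delta_pos":[0,0,-1],"twist":0,"fingers":0.6},{"delta_pos":[0,0,-1],"twist":0,"fingers":0.3},{"delta_pos":[0,0,-1],"twist":0,"fingers":0.1},{"delta_pos":[0,0,-1],"twist":0,"fingers":0.1}])

```text
clock: 25.7
tcp_pos: [0.4246, 0.4604, 0.1608]
tool_rot: [-0.468, 0.884, -0.0, -0.0]
ft_force: [0.2, -0.1, -0.2]
width: 0.885
gripper_force: 0.0
```

Call:
send_rows(rows=[{"delta_pos":[0,0,-15],"twist":0,"fingers":0.1},{"delta_pos":[0,0,-40],"twist":0,"fingers":0.1},{"delta_pos":[0,0,-80],"twist":0,"fingers":0.1},{"delta_pos":[0,0,-100],"twist":0,"fingers":0.1},{"delta_pos":[0,0,-100],"twist":0,"fingers":0.1}])

```text
clock: 26.2
tcp_pos: [0.4263, 0.4629, 0.266]
tool_rot: [-0.468, 0.884, 0.002, 0.004]
ft_force: [0.9, 0.1, 0.2]
width: 0.899
gripper_force: 0.0
```

Run:
```python
from chk import *
s=env.read_state();print(s["clock"],s["tcp_pos"],s["ft_force"],s["width"])
T=toolT();th=np.arctan2(T[1,1],T[0,1])
g=np.array([.4266,.463,.179])
for n in("side","top"):
    im=env.camera(n);hsv=cv2.cvtColor(im,cv2.COLOR_RGB2HSV);m=((hsv[...,0]>5)&(hsv[...,0]<22)&(hsv[...,1]>180)&(hsv[...,2]>70))
    c=proj(n,g)[0];Y,X=np.mgrid[:420,:560];m&=np.hypot(X-c[0],Y-c[1])<100
    for d in(0,70,80,90,100,110,180):
        h=np.zeros(m.shape,np.uint8);cv2.fillConvexPoly(h,cv2.convexHull(proj(n,model(np.radians(d),g,th)).astype(np.float32)).astype(np.int32),1);print(n,d,round((m&(h>0)).sum()/(m|(h>0)).sum(),2))
u,v=None,None
for n in("side","top"):
    im=env.camera(n); p=proj(n,[.557,.283,.013])[0].astype(int)
    w=(im[p[1]-14:p[1]+15,p[0]-14:p[0]+15].max(2)<70); yx=np.argwhere(w)
    print(n,len(yx),yx.std(0), np.ptp(yx,0)); c=yx.mean(0)[::-1]+p-14; print(onz(n,c,.014).round(4)); u=ray(n,c) if n=="side" else u; v=ray(n,c)
print(tri(u,v)); p=tri(u,v)[0]
print("tool deg",np.degrees(th),"delta",np.round(T[:3,:3].T@(np.r_[p[:2],.15]-T[:3,3])*1000))
```

```text
26.2 [0.4262841  0.46292889 0.26597369] [0.88531754 0.07957637 0.18443099] 0.8988678556804053
side 0 0.1
side 70 0.33
side 80 0.48
side 90 0.7
side 100 0.48
side 110 0.17
side 180 0.0
top 0 0.0
top 70 0.04
top 80 0.28
top 90 0.74
top 100 0.56
top 110 0.34
top 180 0.02
side 54 [2.07869855 2.14343352] [7 8]
[0.5596 0.2861 0.014 ]
top 73 [2.4481104  2.39573337] [8 8]
[0.5562 0.2796 0.014 ]
(array([0.55843404, 0.28057645, 0.00804056]), [np.float64(0.0016287345353600481), np.float64(0.0016287345353600553)])
tool deg 145.75759136392617 delta [  77. -212.  115.]
```

Call:
send_rows(rows=[{"delta_pos":[12,-35,0],"twist":0,"fingers":0.3},{"delta_pos":[29,-80,0],"twist":0,"fingers":0.3},{"delta_pos":[46,-127,15],"twist":0,"fingers":0.3},{"delta_pos":[63,-174,60],"twist":0,"fingers":0.3},{"delta_pos":[77,-211,100],"twist":0,"fingers":0.3}])

```text
clock: 26.9
tcp_pos: [0.5465, 0.2911, 0.1776]
tool_rot: [-0.467, 0.884, -0.0, 0.0]
ft_force: [1.0, -0.1, -0.6]
width: 0.703
gripper_force: 0.0
```

Call:
send_rows(rows=[{"delta_pos":[0,0,20],"twist":0,"fingers":0.3},{"delta_pos":[0,0,20],"twist":0,"fingers":0.3}])

```text
clock: 27.1
tcp_pos: [0.5431, 0.2895, 0.1542]
tool_rot: [-0.466, 0.885, -0.001, -0.005]
ft_force: [0.5, 0.4, 0.7]
width: 0.7
gripper_force: 0.0
```

Run:
```python
from chk import *
s=env.read_state();T=toolT(s);print(s["clock"],s["tcp_pos"],s["width"])
im=env.camera("wrist");cv2.imwrite("pics/w2.png",im[:,:,::-1])
p=proj("wrist",[.558,.2815,.013],T)[0].astype(int);print(p)
sub=im[p[1]-40:p[1]+41,p[0]-40:p[0]+41].max(2); print(sub[::4,::4]//10)
w=(sub<70).astype(np.uint8);k,l,st,c=cv2.connectedComponentsWithStats(w)
for i in range(1,k):
    if st[i,4]>80:
        q=c[i]+p-40; print(st[i],q,onz("wrist",q,.016,T).round(4))
```

```text
27.1 [0.54307975 0.28948007 0.15420472] 0.7001951669863394
[262 199]
[[25 25 25 25 25 25 25 25 25 25 25 25 25 25 25 25 25 25 25 25 25]
 [25 25 25 25 25 25 25 25 25 25 25 25 25 25 25 25 25 25 25 25 25]
 [25 25 25 25 25 25 25 25 25 25 25 25 25 25 25 25 25 25 25 25 25]
 [25 25 25 25 25 25 25 25 25 25 25 25 25 25 25 25 25 25 25 25 25]
 [25 25 25 25 25 25 25 25 25 25 25 25 25 25 25 25 25 25 25 25 25]
 [25 25 25 25 25 25 25 25 25 25 25 25 25 25 25 25 25 25 25 25 25]
 [25 25 25 25 25 25 25 25 25 25 25 14 12 12 25 25 25 25 25 25 25]
 [25 25 25 25 25 25 25 25 25  5  3  2 12 12 12 15 25 25 25 25 25]
 [25 25 25 25 25 25 25 25  5  5  5  4  2 12 13 12 25 25 25 25 25]
 [25 25 25 25 25 25 25  7  5  5  5  5  4  2 13 12 25 25 25 25 25]
 [25 25 25 25 25 25 25  5  5  5  5  5  5  3 12 14 25 25 25 25 25]
 [25 25 25 25 25 25 25  5  6  6  5  5  5  3 22 25 25 25 25 25 25]
 [25 25 25 25 25 25 25 10  6  5  5  4  4 14 25 25 25 25 25 25 25]
 [25 25 25 25 25 25 25 25  9  5  4  3 25 25 25 25 25 25 25 25 25]
 [25 25 25 25 25 25 25 25 25 24 16 25 25 25 25 25 25 25 25 25 25]
 [25 25 25 25 25 25 25 25 25 25 25 25 25 25 25 25 25 25 25 25 25]
 [25 25 25 25 25 25 25 25 25 25 25 25 25 25 25 25 25 25 25 25 25]
 [25 25 25 25 25 25 25 25 25 25 25 25 25 25 25 25 25 25 25 25 25]
 [25 25 25 25 25 25 25 25 25 25 25 25 25 25 25 25 25 25 25 25 25]
 [25 25 25 25 25 25 25 25 25 25 25 25 25 25 25 25 25 25 25 25 25]
 [25 25 25 25 25 25 25 25 25 25 25 25 25 25 25 25 25 25 25 25 25]]
[ 26  26  30  30 596] [262.30872483 199.62751678] [0.5579 0.2811 0.016 ]
```

Call:
send_rows(rows=[{"delta_pos":[-1,-17,20],"twist":0,"fingers":0.3},{"delta_pos":[-1,-17,65],"twist":0,"fingers":0.3},{"delta_pos":[-1,-17,110],"twist":0,"fingers":0.3},{"delta_pos":[-1,-17,137],"twist":0,"fingers":0.3},{"delta_pos":[-1,-17,146],"twist":0,"fingers":0.3}])

```text
clock: 27.65
tcp_pos: [0.5579, 0.2858, 0.0109]
tool_rot: [-0.469, 0.883, 0.001, -0.002]
ft_force: [-0.2, 0.9, -0.2]
width: 0.702
gripper_force: 0.0
```

Call:
send_rows(rows=[{"delta_pos":[0,0,0],"twist":0,"fingers":0.3},{"delta_pos":[0,0,0],"twist":0,"fingers":0.6},{"delta_pos":[0,0,0],"twist":0,"fingers":0.9},{"delta_pos":[0,0,0],"twist":0,"fingers":0.9},{"delta_pos":[0,0,0],"twist":0,"fingers":0.9}], squeeze=30)

```text
clock: 28.15
tcp_pos: [0.5613, 0.2856, 0.015]
tool_rot: [-0.468, 0.884, 0.0, 0.002]
ft_force: [-0.7, 0.6, 6.3]
width: 0.314
gripper_force: 29.0
```

Call:
send_rows(rows=[{"delta_pos":[0,0,-30],"twist":0,"fingers":0.9},{"delta_pos":[0,0,-75],"twist":0,"fingers":0.9},{"delta_pos":[0,0,-122],"twist":0,"fingers":0.9},{"delta_pos":[20,-10,-170],"twist":0,"fingers":0.9},{"delta_pos":[55,-27,-205],"twist":0.1,"fingers":0.9}])

```text
clock: 28.65
tcp_pos: [0.5529, 0.2308, 0.2185]
tool_rot: [-0.424, 0.906, 0.001, 0.003]
ft_force: [1.2, -0.8, 0.6]
width: 0.313
gripper_force: 28.4
```

Run:
```python
from chk import *
s=env.read_state();T=toolT(s);print(s["clock"],s["width"],np.round(T[:3,:3].T@(np.array([.5255,.0255,.22])-T[:3,3])*1000))
```

```text
28.65 0.3127928784304502 [ 175. -110.   -3.]
```

Call:
send_rows(rows=[{"delta_pos":[40,-25,-3],"twist":0.13,"fingers":0.9},{"delta_pos":[80,-50,-3],"twist":0.26,"fingers":0.9},{"delta_pos":[120,-76,-3],"twist":0.4,"fingers":0.9},{"delta_pos":[155,-98,-3],"twist":0.53,"fingers":0.9},{"delta_pos":[175,-110,-3],"twist":0.6,"fingers":0.9}])

```text
clock: 29.15
tcp_pos: [0.5227, 0.0184, 0.2181]
tool_rot: [-0.132, 0.991, -0.001, 0.0]
ft_force: [0.5, -0.5, -0.3]
width: 0.312
gripper_force: 28.4
```

Call:
send_rows(rows=[{"delta_pos":[0,0,0],"twist":0,"fingers":0.9}])

```text
clock: 29.25
tcp_pos: [0.5229, 0.0186, 0.2178]
tool_rot: [-0.133, 0.991, -0.001, -0.0]
ft_force: [-0.2, 0.6, -0.6]
width: 0.316
gripper_force: 28.4
```

Run:
```python
from chk import *
s=env.read_state();T=toolT(s);print(s["clock"],s["width"],np.round(T[:3,:3].T@(np.array([.5255,.0255,.17])-T[:3,3])*1000))
```

```text
29.25 0.3163382935098657 [-4.  6. 48.]
```

Call:
send_rows(rows=[{"delta_pos":[-4,6,25],"twist":0,"fingers":0.9},{"delta_pos":[-4,6,48],"twist":0,"fingers":0.9},{"delta_pos":[-4,6,48],"twist":0,"fingers":0.5},{"delta_pos":[-4,6,48],"twist":0,"fingers":0.4},{"delta_pos":[-4,6,48],"twist":0,"fingers":0.4}])

```text
clock: 29.75
tcp_pos: [0.527, 0.0305, 0.1704]
tool_rot: [-0.137, 0.991, 0.0, 0.001]
ft_force: [0.0, -0.2, 0.7]
width: 0.6
gripper_force: 0.0
```

Call:
send_rows(rows=[{"delta_pos":[0,0,-45],"twist":0,"fingers":0.4},{"delta_pos":[0,0,-90],"twist":0,"fingers":0.4},{"delta_pos":[0,0,-120],"twist":0,"fingers":0.4},{"delta_pos":[0,45,-120],"twist":0,"fingers":0.4},{"delta_pos":[0,90,-120],"twist":0,"fingers":0.4}])

```text
clock: 30.25
tcp_pos: [0.5033, 0.1163, 0.2925]
tool_rot: [-0.134, 0.991, 0.0, 0.003]
ft_force: [0.1, 0.6, 0.4]
width: 0.598
gripper_force: 0.0
```

Run:
```python
from chk import *
s=env.read_state();T=toolT(s);print(s["clock"],s["width"],s["tcp_pos"],np.degrees(np.arctan2(T[1,1],T[0,1])))
plugs(); b=env.camera("side"); print(b[185:240:3,250:304:3].max(2)//10)
cv2.imwrite("pics/aft4.png",b[:,:,::-1])
im=env.camera("wrist");p=proj("wrist",[.5255,.0255,.06],T)[0].round().astype(int);print(p)
if 0<p[1]<420: print(im[max(p[1]-48,0):p[1]+49:4,p[0]-48:p[0]+49:4].max(2)//10)
# target above handle
print("delta",np.round(T[:3,:3].T@(np.array([.4266,.463,.27])-T[:3,3])*1000))
```

```text
30.25 0.5975250325391288 [0.50328642 0.11630914 0.29249486] 105.3973939999315
[351, 202, 15, 18, 164] [358.5 211.8] [ 0.242 -0.048  0.013]
[305, 285, 10, 24, 158] [308.9 297.9] [0.422 0.356 0.013]
[356, 339, 4, 10, 26] [357.5 343.7] [0.296 0.512 0.013]
[[25 25 23 21 16 16 16 17 17 17 17 16 16 16 15 25 25 25]
 [25 24 23 23 22 16 16 17 17 17 16 16 16 14 12 25 25 25]
 [25 22 23 23 23 17 16 16 17 17 16 16 14 25 25 25 25 25]
 [25 22 23 22 23 23 23 16 17 17 16 14 25 25 25 25 25 25]
 [25 25 23 23 22 23 23 23 21 21 25 25 25 22 25 25 25 25]
 [25 25 25 23 22 22 19 19 19 19 19 24 25 25 25 25 25 25]
 [25 25 25 25 25 25 18 19 19 19 20 22 25 25 25 25 25 25]
 [25 25 25 25  9 22 19 19 21 22 25 21 13 10 25 25 25 25]
 [25 25 25 25 10 25 16 15 14 14 13 13 16 11 25 24 24 24]
 [25 25 25 25 11 25 16 15 24 22 13 13 14 10 25 24 24 24]
 [25 25 25 25 10 22 14 12 12 14 14 15 11 10 25 25 25 24]
 [25 25 18 15  9 21 14 12 12 12 12 11  8 10  9  9 10 21]
 [25 25 20 20  9 21 16 12 12 12 12 14  8 10  8 11 11 11]
 [25 25 19 20  9 21 15 12 12 12 13 13  8  9  8 12 12 12]
 [25 25 22 20 10 15 15 13 12 12 13 13  8  8  8  9
[... 1570 characters left out ...]
 16 25 25 25 25 25 25 25 25 25
  25]
 [20 25 13 13 14 14 14 14 14  4  2  2  1  9 22 25 25 25 25 25 25 25 25 25
  25]
 [21 22 20 14 14 14 14 14 14 14  9 14 12 10 25 25 25 25 25 25 25 25 25 25
  25]
 [21 21 25 18 16 14 14 14 14 14 14 12 10 25 25 25 25 25 25 25 25 25 25 25
  25]
 [21 21 20 25 21 13 14 14 14 14 12 10 25 25 25 25 25 25 25 25 25 25 25 25
  25]
 [21 21 21 21 21 25 22 16 14 15 23 25 24 24 24 25 25 25 25 25 25 25 25 25
  21]
 [21 21 21 21 21 21 21 22 23 23 23 23 24 24 24 25 25 25 25 25 25 25 25 25
  17]
 [21 21 21 21 21 21 22 22 23 23 23 23 24 24 24 24 25 25 25 25 25 25 25 25
  24]
 [21 21 21 21 21 21 22  8 13 23 23 23 24 24 24 24 24 25 25 25 25 25 25 25
  24]]
delta [-18. 355.  23.]
```

Call:
send_rows(rows=[{"delta_pos":[-2,45,0],"twist":-0.13,"fingers":0.4},{"delta_pos":[-4,90,0],"twist":-0.27,"fingers":0.4},{"delta_pos":[-7,135,0],"twist":-0.41,"fingers":0.4},{"delta_pos":[-9,180,0],"twist":-0.55,"fingers":0.4},{"delta_pos":[-11,225,0],"twist":-0.7,"fingers":0.4}])

```text
clock: 30.9
tcp_pos: [0.4522, 0.3364, 0.2903]
tool_rot: [-0.469, 0.883, -0.0, 0.001]
ft_force: [0.7, 1.2, -0.8]
width: 0.603
gripper_force: 0.0
```

Run:
```python
from chk import *
s=env.read_state();T=toolT(s);print(s["clock"],s["width"],s["tcp_pos"],np.degrees(np.arctan2(T[1,1],T[0,1])))
print("delta",np.round(T[:3,:3].T@(np.array([.4250,.461,.27])-T[:3,3])*1000))
```

```text
30.9 0.6030985621740186 [0.45216072 0.33637254 0.29028017] 145.99379451814008
delta [-88.  92.  20.]
```

Call:
send_rows(rows=[{"delta_pos":[-29,30,5],"twist":0,"fingers":0.4},{"delta_pos":[-60,62,10],"twist":0,"fingers":0.4},{"delta_pos":[-88,92,20],"twist":0,"fingers":0.4},{"delta_pos":[-88,92,20],"twist":0,"fingers":0.4},{"delta_pos":[-88,92,20],"twist":0,"fingers":0.4}])

```text
clock: 31.4
tcp_pos: [0.4252, 0.4604, 0.2693]
tool_rot: [-0.468, 0.884, -0.0, -0.0]
ft_force: [0.0, -0.7, 0.7]
width: 0.599
gripper_force: 0.0
```

Run:
```python
from chk import *
s=env.read_state();T=toolT(s);print(s["clock"],s["tcp_pos"],np.degrees(np.arctan2(T[1,1],T[0,1])))
im=env.camera("wrist");cv2.imwrite("pics/w3.png",im[:,:,::-1])
g=np.array([.4250,.461,.20]); p=proj("wrist",g,T)[0];print("tip px",p)
q=p.round().astype(int);sub=im[q[1]-48:q[1]+49:4,q[0]-60:q[0]+61:4].max(2)//10;print(sub)
for n in("side","top"):
    i2=env.camera(n);c=proj(n,[.425,.461,.15])[0];print(n,c,[ (round(d["conf"],2),d["bbox"]) for d in env.silhouettes(n,"scoop")[:2]])
    d=(i2.max(2)<60); qq=c.round().astype(int); 
    w=d[qq[1]-20:qq[1]+21,qq[0]-15:qq[0]+16]; 
print("delta",np.round(T[:3,:3].T@(np.array([.4250,.461,.162])-T[:3,3])*1000))
```

```text
31.4 [0.4252378  0.46037889 0.26932168] 145.8246570233947
tip px [280.59930195 220.45102605]
[[25 25 25 25 25 25 25 25 25 25 25 25 25 25 25 25 25 25 25 25 25 25 25 10
  10 12 21 21 21 21 15]
 [25 25 25 25 25 25 25 25 25 25 25 25 25 25 25 25 25 25 25 11 14 12 12  7
  22 20 21 21 21 22 21]
 [25 25 25 25 25 25 25 25 25 25 25 25 25 25 15 10  5 12 12 12 12 12 12 21
  21 21 21 18 23 20 21]
 [25 25 25 25 25 25 24 24 25 25 25 25 25  1  1  2  1  2 12 12 12 12 11 21
  20 21 20 22 20 21 14]
 [25 25 25 17 23 23 23 24 25 25 25 25 20  1  1  1  1  1 12 12 12 12 11 21
  20 22 20 21 21 21 11]
 [25 23 23 23 23 23 23 24 25 25 25 25 11  1  1  1  1  1 12 12 12 12 12 20
  23 18 21 21 22 18 11]
 [23 23 23 23 23 23 23 24 25 25 25 25  4  2  1  1  1  1 12 12 12 19 12 24
  18 21 20 21 21 11  9]
 [23 23 23 23 23 23 23 24 22 22 22 21  2  1  1  1  1  1 21 20 20 20 24 17
  21 21 21 20 20 11 13]
 [23 23 23 23 23 23 23 23 23 23 23 24  2  2  3  2  2  1  5 20 20 24 16 21
  21 21 21 21 11 10 21]
 [23 23 23 23 23 23 23 23 23 23 24 14  5  6  5  4  2  2  0 20 23 18 20 21
  21 21 21 24 11 10 21]
 [23 23 23 23 23 22 23 23 2
[... 904 characters left out ...]
 21 21 21 21 21 21 23 22
  22 20 23 19 20 23 21]
 [ 7  5  0 18 20 20 19 21 21 20 22 19 23 19 20 21 21 21 21 21 20 22 22 23
  21 10 21 10  1  7  7]
 [ 8  1  0 19 19 20 21 20 21 21 21 21 20 21 21 21 21 21 19 23 20 17 21 13
  23 19 21 11  1  8  7]
 [ 8  2  1 16 20 20 21 21 18 22 20 21 21 20 21 21 21 20 20 20 22 11 19 12
  22 20 14 10  1  4  7]
 [ 3  1  1  9 20 20 21 18 22 21 21 21 22 21 21 21 23 20 20 24 19 10 24 22
  19 19 14  2  1  1  8]
 [ 2  2  1  4 20 20 22 22 22 22 21 20 22 21 19 21 20 20 23 18 18 18 20 23
  20 21 21  1  1  2  7]]
side [310.10371693 292.79866363] [(0.76, [280.3, 279.2, 47.7, 61.5])]
top [105.30605369 237.47630177] [(0.65, [95.2, 211.0, 50.3, 43.5])]
delta [ -0.   1. 107.]
```

Call:
send_rows(rows=[{"delta_pos":[0,1,30],"twist":0,"fingers":0.4},{"delta_pos":[0,1,70],"twist":0,"fingers":0.4},{"delta_pos":[0,1,98],"twist":0,"fingers":0.4},{"delta_pos":[0,1,107],"twist":0,"fingers":0.4},{"delta_pos":[0,1,107],"twist":0,"fingers":0.6}])

```text
clock: 32.15
tcp_pos: [0.4243, 0.4596, 0.1615]
tool_rot: [-0.467, 0.884, -0.001, -0.001]
ft_force: [0.8, 0.3, 0.7]
width: 0.444
gripper_force: 0.0
```

Call:
send_rows(rows=[{"delta_pos":[0,0,0],"twist":0,"fingers":0.9},{"delta_pos":[0,0,0],"twist":0,"fingers":0.9},{"delta_pos":[0,0,0],"twist":0,"fingers":0.9},{"delta_pos":[0,0,-20],"twist":0,"fingers":0.9},{"delta_pos":[0,0,-45],"twist":0,"fingers":0.9}], squeeze=20)

```text
clock: 32.65
tcp_pos: [0.4235, 0.46, 0.2072]
tool_rot: [-0.468, 0.884, -0.001, -0.001]
ft_force: [0.8, 0.6, -1.1]
width: 0.25
gripper_force: 23.8
```

Run:
```python
from chk import *
s=env.read_state();T=toolT(s);print(s["clock"],s["tcp_pos"],s["ft_force"])
tilt(lo=60,hi=120)
print("delta",np.round(T[:3,:3].T@(np.array([.505,.242,.22])-T[:3,3])*1000))
```

```text
32.65 [0.42352647 0.46000305 0.2071964 ] [ 0.79581027  0.55089498 -1.09809145]
tcp [0.4235 0.46   0.2072] th 145.8
[(np.float64(0.754), 90, [0.73, 0.78]), (np.float64(0.647), 85, [0.68, 0.61]), (np.float64(0.628), 95, [0.6, 0.65])] {'side': 1309, 'top': 1082}
delta [ 134. -190.  -12.]
```

Call:
send_rows(rows=[{"delta_pos":[25,-35,-10],"twist":0.14,"fingers":0.9},{"delta_pos":[52,-74,-13],"twist":0.28,"fingers":0.9},{"delta_pos":[79,-112,-13],"twist":0.42,"fingers":0.9},{"delta_pos":[107,-150,-13],"twist":0.56,"fingers":0.9},{"delta_pos":[134,-190,-13],"twist":0.7,"fingers":0.9}])

```text
clock: 33.25
tcp_pos: [0.5056, 0.2414, 0.22]
tool_rot: [-0.134, 0.991, -0.0, -0.0]
ft_force: [0.6, 0.3, -2.6]
width: 0.255
gripper_force: 23.8
```

Call:
send_rows(rows=[{"delta_pos":[0,0,0],"twist":0.14,"fingers":0.9},{"delta_pos":[0,0,0],"twist":0.28,"fingers":0.9},{"delta_pos":[0,0,0],"twist":0.42,"fingers":0.9},{"delta_pos":[0,0,0],"twist":0.56,"fingers":0.9},{"delta_pos":[0,0,0],"twist":0.7,"fingers":0.9}])

```text
clock: 33.75
tcp_pos: [0.5054, 0.243, 0.2199]
tool_rot: [0.215, 0.977, -0.0, -0.0]
ft_force: [0.5, 0.5, -1.1]
width: 0.253
gripper_force: 23.8
```

Call:
send_rows(rows=[{"delta_pos":[0,0,0],"twist":0.14,"fingers":0.9},{"delta_pos":[0,0,0],"twist":0.28,"fingers":0.9},{"delta_pos":[0,0,0],"twist":0.42,"fingers":0.9},{"delta_pos":[0,0,0],"twist":0.56,"fingers":0.9},{"delta_pos":[0,0,30],"twist":0.6,"fingers":0.9}])

```text
clock: 34.25
tcp_pos: [0.5088, 0.2448, 0.193]
tool_rot: [0.492, 0.87, 0.004, 0.003]
ft_force: [0.1, 1.2, -3.0]
width: 0.251
gripper_force: 23.8
```

Run:
```python
from chk import *
s=env.read_state();T=toolT(s);print(s["clock"],s["tcp_pos"],s["ft_force"])
tilt(lo=60,hi=120)
```

```text
34.25 [0.50877536 0.24483238 0.19295096] [ 0.14379012  1.18855512 -2.96695419]
tcp [0.5088 0.2448 0.193 ] th 31.0
[(np.float64(0.517), 90, [0.75, 0.28]), (np.float64(0.454), 85, [0.67, 0.24]), (np.float64(0.398), 95, [0.67, 0.12])] {'side': 1095, 'top': 374}
```

Call:
send_rows(rows=[{"delta_pos":[0,0,20],"twist":0,"fingers":0.9},{"delta_pos":[0,0,28],"twist":0,"fingers":0.9},{"delta_pos":[11,0,28],"twist":0,"fingers":0.9},{"delta_pos":[22,0,26],"twist":0,"fingers":0.9},{"delta_pos":[34,0,26],"twist":0,"fingers":0.9}])

```text
clock: 34.85
tcp_pos: [0.4883, 0.2728, 0.1651]
tool_rot: [0.491, 0.871, 0.001, 0.0]
ft_force: [0.6, -0.0, -1.3]
width: 0.256
gripper_force: 25.3
```

Call:
send_rows(rows=[{"delta_pos":[11,0,1],"twist":0,"fingers":0.9},{"delta_pos":[22,0,2],"twist":0,"fingers":0.9},{"delta_pos":[33,0,3],"twist":0,"fingers":0.9},{"delta_pos":[44,0,5],"twist":0,"fingers":0.9},{"delta_pos":[55,0,8],"twist":0,"fingers":0.9}])

```text
clock: 35.35
tcp_pos: [0.4601, 0.3214, 0.1602]
tool_rot: [0.491, 0.871, 0.001, -0.0]
ft_force: [-5.7, -1.5, 26.2]
width: 0.253
gripper_force: 30.9
```

Run:
```python
from chk import *
s=env.read_state();T=toolT(s);print(s["clock"],s["tcp_pos"],s["ft_force"])
tilt(lo=30,hi=120)
```

```text
35.35 [0.46009319 0.3213909  0.16024697] [-5.67783061 -1.50922768 26.15204831]
tcp [0.4601 0.3214 0.1602] th 31.2
[(np.float64(0.742), 70, [0.77, 0.72]), (np.float64(0.688), 75, [0.69, 0.69]), (np.float64(0.547), 65, [0.52, 0.58])] {'side': 934, 'top': 1188}
```

Call:
send_rows(rows=[{"delta_pos":[12,0,-6],"twist":0,"fingers":0.9},{"delta_pos":[27,0,-3],"twist":0,"fingers":0.9},{"delta_pos":[42,0,2],"twist":0,"fingers":0.9},{"delta_pos":[57,0,8],"twist":0,"fingers":0.9},{"delta_pos":[70,0,15],"twist":0,"fingers":0.9}])

```text
clock: 35.95
tcp_pos: [0.4215, 0.3847, 0.1432]
tool_rot: [0.49, 0.872, 0.002, -0.002]
ft_force: [-4.8, 3.7, 17.3]
width: 0.252
gripper_force: 29.1
```

Run:
```python
from chk import *
s=env.read_state();T=toolT(s);print(s["clock"],s["tcp_pos"],s["ft_force"])
tilt(lo=0,hi=120)
```

```text
35.95 [0.42148229 0.38470283 0.14320108] [-4.75262104  3.72237321 17.29475072]
tcp [0.4215 0.3847 0.1432] th 31.3
[(np.float64(0.731), 55, [0.68, 0.78]), (np.float64(0.665), 60, [0.52, 0.81]), (np.float64(0.581), 50, [0.49, 0.67])] {'side': 643, 'top': 1570}
```

Call:
send_rows(rows=[{"delta_pos":[12,0,0],"twist":0,"fingers":0.9},{"delta_pos":[24,0,6],"twist":0,"fingers":0.9},{"delta_pos":[36,0,15],"twist":0,"fingers":0.9},{"delta_pos":[47,0,25],"twist":0,"fingers":0.9},{"delta_pos":[57,0,36],"twist":0,"fingers":0.9}])

```text
clock: 36.55
tcp_pos: [0.3919, 0.4324, 0.1051]
tool_rot: [0.49, 0.872, 0.002, -0.001]
ft_force: [-2.3, 2.1, 5.7]
width: 0.254
gripper_force: 27.1
```

Run:
```python
from chk import *
s=env.read_state();T=toolT(s);print(s["clock"],s["tcp_pos"],s["ft_force"])
ims,g,th=tilt(lo=0,hi=120)
```

```text
36.55 [0.39187851 0.43239621 0.10510243] [-2.25785143  2.11746411  5.667196  ]
tcp [0.3919 0.4324 0.1051] th 31.3
[(np.float64(0.644), 40, [0.38, 0.91]), (np.float64(0.628), 35, [0.42, 0.83]), (np.float64(0.564), 45, [0.28, 0.85])] {'side': 495, 'top': 1785}
```

Call:
send_rows(rows=[{"delta_pos":[10,0,17],"twist":0,"fingers":0.9},{"delta_pos":[18,0,35],"twist":0,"fingers":0.9},{"delta_pos":[25,0,53],"twist":0,"fingers":0.9},{"delta_pos":[30,0,69],"twist":0,"fingers":0.9},{"delta_pos":[32,0,82],"twist":0,"fingers":0.9}])

```text
clock: 37.15
tcp_pos: [0.3767, 0.4559, 0.0218]
tool_rot: [0.491, 0.871, -0.0, -0.0]
ft_force: [-0.5, 2.3, 1.7]
width: 0.253
gripper_force: 27.0
```

Run:
```python
from chk import *
s=env.read_state();T=toolT(s);print(s["clock"],s["tcp_pos"],s["ft_force"])
ims,g,th=tilt(lo=0,hi=120)
```

```text
37.15 [0.376746   0.4558816  0.02184465] [-0.51315399  2.31962027  1.66785687]
tcp [0.3767 0.4559 0.0218] th 31.2
[(np.float64(0.622), 5, [0.46, 0.78]), (np.float64(0.619), 10, [0.46, 0.78]), (np.float64(0.604), 0, [0.44, 0.77])] {'side': 749, 'top': 1752}
```

Call:
send_rows(rows=[{"delta_pos":[0,0,3],"twist":0,"fingers":0.9},{"delta_pos":[0,0,3],"twist":0,"fingers":0.7},{"delta_pos":[0,0,3],"twist":0,"fingers":0.4},{"delta_pos":[0,0,3],"twist":0,"fingers":0.2},{"delta_pos":[0,0,3],"twist":0,"fingers":0.2}])

```text
clock: 37.75
tcp_pos: [0.3778, 0.4553, 0.0208]
tool_rot: [0.491, 0.871, 0.0, 0.0]
ft_force: [-0.3, -0.1, -0.5]
width: 0.788
gripper_force: 0.0
```

Call:
send_rows(rows=[{"delta_pos":[0,0,-20],"twist":0,"fingers":0.2},{"delta_pos":[0,0,-60],"twist":0,"fingers":0.2},{"delta_pos":[0,0,-110],"twist":0,"fingers":0.2},{"delta_pos":[0,0,-160],"twist":0,"fingers":0.2},{"delta_pos":[0,0,-200],"twist":0,"fingers":0.5}])

```text
clock: 38.25
tcp_pos: [0.3779, 0.4556, 0.2235]
tool_rot: [0.491, 0.871, 0.001, 0.0]
ft_force: [-0.9, -0.4, 0.1]
width: 0.646
gripper_force: 0.0
```

Run:
```python
from chk import *
from scipy.optimize import minimize
s=env.read_state();T=toolT(s);print(s["clock"],s["tcp_pos"],s["ft_force"],s["width"],s["joint_positions"].round(2))
g0=np.array([.3767,.4559,.038]);th=np.radians(31.2);V={}
for n in("side","top"):
    im=env.camera(n);cv2.imwrite(f"pics/sc_{n}.png",im[:,:,::-1]);hsv=cv2.cvtColor(im,cv2.COLOR_RGB2HSV);m=((hsv[...,0]>5)&(hsv[...,0]<22)&(hsv[...,1]>180)&(hsv[...,2]>70))
    c=proj(n,g0)[0];Y,X=np.mgrid[:420,:560];V[n]=m&(np.hypot(X-c[0],Y-c[1])<90)
def sc(ph,dz,dx=0,dy=0):
    r=[]
    for n,m in V.items():
        h=np.zeros(m.shape,np.uint8);cv2.fillConvexPoly(h,cv2.convexHull(proj(n,model(np.radians(ph),g0+[dx,dy,dz],th)).astype(np.float32)).astype(np.int32),1);r.append((m&(h>0)).sum()/(m|(h>0)).sum())
    return np.round(r,3)
for ph in(-5,0,5,10,15): print(ph,[sc(ph,0,dx,dy).sum().round(2) for dx in(-.008,0,.008) for dy in(-.008,0,.008)])
# cover measure: green pixels
top=cv2.imread("pics/sc_top.png");hsv=cv2.cvtColor(top,cv2.COLOR_BGR2HSV);gm=(hsv[...,0]>45)&(hsv[...,0]<75)&(hsv[...,1]>120)
ym=(hsv[...,0]>22)&(hsv[...,0]<35)&(hsv[...,1]>150);yx=np.argwhere(gm);print("green bbox",yx.min(0),yx.max(0)); 
for a in (1.57,1.65,1.75,1.85,1.95):
    cc=np.array([.5255,.0255,0]);yd=np.array([-.191,.982,0]);xd=np.array([.982,.191,0]);H=cc-.09*yd+[0,0,.162]
    e=np.cos(a)*yd+np.sin(a)*np.array([0,0,1.]); ctr=H+e*.09
    t=np.linspace(0,6.28,60)[:,None];P=ctr+.081*(np.cos(t)*xd+np.sin(t)*e)
    for n in("top","side"):
        im=cv2.imread(f"pics/sc_{n}.png");hv=cv2.cvtColor(im,cv2.COLOR_BGR2HSV);gm=(hv[...,0]>45)&(hv[...,0]<75)&(hv[...,1]>120);gm[:, :230]=0;gm[:,340:]=0
        h=np.zeros(gm.shape,np.uint8);cv2.fillConvexPoly(h,cv2.convexHull(proj(n,P).astype(np.float32)).astype(np.int32),1);print(a,n,round((gm&(h>0)).sum()/(gm|(h>0)).sum(),2))
```

```text
38.25 [0.37792598 0.45559411 0.22352847] [-0.89549242 -0.44975084  0.10901871] 0.6457677496438055 [-1.18  0.45  0.31  1.93 -0.18  0.78 -0.23]
-5 [np.float64(1.07), np.float64(1.27), np.float64(1.37), np.float64(1.06), np.float64(1.18), np.float64(1.28), np.float64(0.98), np.float64(1.05), np.float64(1.12)]
0 [np.float64(1.12), np.float64(1.33), np.float64(1.49), np.float64(1.12), np.float64(1.27), np.float64(1.38), np.float64(1.03), np.float64(1.1), np.float64(1.19)]
5 [np.float64(1.22), np.float64(1.41), np.float64(1.52), np.float64(1.22), np.float64(1.36), np.float64(1.42), np.float64(1.08), np.float64(1.18), np.float64(1.25)]
10 [np.float64(1.27), np.float64(1.35), np.float64(1.42), np.float64(1.28), np.float64(1.36), np.float64(1.33), np.float64(1.17), np.float64(1.21), np.float64(1.21)]
15 [np.float64(1.18), np.float64(1.23), np.float64(1.31), np.float64(1.2), np.float64(1.24), np.float64(1.25), np.float64(1.15), np.float64(1.15), np.float64(1.15)]
green bbox [12  8] [308 526]
1.57 top 0.79
1.57 side 0.83
1.65 top 0.48
1.65 side 0.8
1.75 top 0.29
1.75 side 0.77
1.85 top 0.19
1.85 side 0.74
1.95 top 0.14
1.95 side 0.73
```

Scoop released upright. Next, the cover: close the fingers, travel high over the cover, and come down behind it.

Call:
send_rows(rows=[{"delta_pos":[-25,-6,-45],"twist":0.05,"fingers":1.0},{"delta_pos":[-65,-16,-90],"twist":0.12,"fingers":1.0},{"delta_pos":[-110,-28,-125],"twist":0.2,"fingers":1.0},{"delta_pos":[-157,-40,-147],"twist":0.28,"fingers":1.0},{"delta_pos":[-205,-52,-147],"twist":0.35,"fingers":1.0}])

```text
clock: 38.85
tcp_pos: [0.434, 0.2727, 0.3661]
tool_rot: [0.636, 0.772, 0.002, 0.0]
ft_force: [0.8, -0.4, 0.1]
width: 0.003
gripper_force: 0.0
```

Run:
```python
from chk import *
hz();T=toolT();print(T[:3,3],np.degrees(np.arctan2(T[1,1],T[0,1])))
print("delta",np.round(T[:3,:3].T@(np.array([.552,-.112,.37])-T[:3,3])*1000))
```

```text
clock 38.85 h,x,z [-42.7 260.3 366.1] F [ 0.8 -0.4  0.1]
[0.43395513 0.27272573 0.36611791] 11.05418795123908
delta [-400.   42.   -5.]
```

Call:
send_rows(rows=[{"delta_pos":[-48,5,-7],"twist":0,"fingers":1.0},{"delta_pos":[-96,10,-7],"twist":0,"fingers":1.0},{"delta_pos":[-145,15,-7],"twist":0,"fingers":1.0},{"delta_pos":[-194,20,-7],"twist":0,"fingers":1.0},{"delta_pos":[-243,25,-7],"twist":0,"fingers":1.0}])

```text
clock: 39.35
tcp_pos: [0.5039, 0.0375, 0.3704]
tool_rot: [0.635, 0.772, -0.0, -0.0]
ft_force: [0.8, 0.8, -0.7]
width: 0.001
gripper_force: 0.0
```

Call:
send_rows(rows=[{"delta_pos":[-48,5,0],"twist":0,"fingers":1.0},{"delta_pos":[-96,10,0],"twist":0,"fingers":1.0},{"delta_pos":[-140,15,0],"twist":0,"fingers":1.0},{"delta_pos":[-165,17,0],"twist":0,"fingers":1.0},{"delta_pos":[-165,17,0],"twist":0,"fingers":1.0}])

```text
clock: 39.85
tcp_pos: [0.5523, -0.1244, 0.3705]
tool_rot: [0.638, 0.77, -0.001, 0.001]
ft_force: [0.1, 0.0, 0.7]
width: -0.001
gripper_force: 0.0
```

Run:
```python
from chk import *
hz();T=toolT();print(T[:3,3],np.degrees(np.arctan2(T[1,1],T[0,1])))
```

```text
clock 39.85 h,x,z [  -2.3 -152.3  370.5] F [0.1 0.  0.7]
[ 0.5523266  -0.1243512   0.37053797] 10.659492533122698
```

Call:
send_rows(rows=[{"delta_pos":[0,0,45],"twist":0,"fingers":1.0},{"delta_pos":[0,0,93],"twist":0,"fingers":1.0},{"delta_pos":[22,0,95],"twist":0,"fingers":1.0},{"delta_pos":[34,0,95],"twist":0,"fingers":1.0},{"delta_pos":[46,0,95],"twist":0,"fingers":1.0}])

```text
clock: 40.35
tcp_pos: [0.5441, -0.0727, 0.2761]
tool_rot: [0.635, 0.773, 0.0, 0.0]
ft_force: [0.7, -1.0, 0.5]
width: -0.001
gripper_force: 0.0
```

Call:
send_rows(rows=[{"delta_pos":[12,0,0],"twist":0,"fingers":1.0},{"delta_pos":[24,0,1],"twist":0,"fingers":1.0},{"delta_pos":[36,0,4],"twist":0,"fingers":1.0},{"delta_pos":[48,0,8],"twist":0,"fingers":1.0},{"delta_pos":[58,0,12],"twist":0,"fingers":1.0}])

```text
clock: 40.85
tcp_pos: [0.5326, -0.0159, 0.2638]
tool_rot: [0.635, 0.772, 0.0, -0.0]
ft_force: [-0.6, -0.5, -0.3]
width: -0.003
gripper_force: 0.2
```

```bash
cat > cov.py <<'E'
from chk import *
def cover(lo=0,hi=1.7):
    cc=np.array([.5255,.0255,0]);yd=np.array([-.191,.982,0]);xd=np.array([.982,.191,0]);H=cc-.09*yd+[0,0,.162];G={}
    for n in("top","side"):
        hv=cv2.cvtColor(env.camera(n),cv2.COLOR_RGB2HSV);gm=(hv[...,0]>45)&(hv[...,0]<80)&(hv[...,1]>110);gm[:, :225]=0;gm[:,345:]=0;gm[:100]=0;gm[260:]=0;G[n]=gm
    res=[]
    for a in np.arange(lo,hi,.1):
        e=np.cos(a)*yd+np.sin(a)*np.array([0,0,1.]); ctr=H+e*.09
        t=np.linspace(0,6.28,60)[:,None];P=ctr+.081*(np.cos(t)*xd+np.sin(t)*e);s=[]
        for n,gm in G.items():
            h=np.zeros(gm.shape,np.uint8);cv2.fillConvexPoly(h,cv2.convexHull(proj(n,P).astype(np.float32)).astype(np.int32),1);s.append(round((gm&(h>0)).sum()/max((gm|(h>0)).sum(),1),2))
        res.append((sum(s),round(a,2),s))
    print(sorted(res,reverse=True)[:3])
E
python3 -c "
from cov import *
hz();cover()"
```

```text
clock 40.85 h,x,z [ -0.9 -42.  263.8] F [-0.6 -0.5 -0.3]
[(np.float64(0.87), np.float64(1.0), [np.float64(0.04), np.float64(0.83)]), (np.float64(0.7100000000000001), np.float64(0.9), [np.float64(0.04), np.float64(0.67)]), (np.float64(0.66), np.float64(1.1), [np.float64(0.0), np.float64(0.66)])]
```

Call:
send_rows(rows=[{"delta_pos":[9,0,8],"twist":0,"fingers":1.0},{"delta_pos":[19,0,17],"twist":0,"fingers":1.0},{"delta_pos":[29,0,28],"twist":0,"fingers":1.0},{"delta_pos":[39,0,40],"twist":0,"fingers":1.0},{"delta_pos":[50,0,52],"twist":0,"fingers":1.0}])

```text
clock: 41.45
tcp_pos: [0.5227, 0.0328, 0.2107]
tool_rot: [0.635, 0.772, -0.0, -0.0]
ft_force: [-0.1, -0.5, 0.4]
width: -0.003
gripper_force: 0.1
```

Call:
send_rows(rows=[{"delta_pos":[6,0,8],"twist":0,"fingers":1.0},{"delta_pos":[12,0,15],"twist":0,"fingers":1.0},{"delta_pos":[12,0,15],"twist":0,"fingers":1.0}])

```text
clock: 41.75
tcp_pos: [0.52, 0.0448, 0.1958]
tool_rot: [0.635, 0.773, -0.001, -0.001]
ft_force: [-0.9, -0.3, 0.0]
width: 0.003
gripper_force: 0.0
```

```bash
python3 -c "
from cov import *
hz();cover()"
```

```text
clock 41.75 h,x,z [ -1.7  20.  195.8] F [-0.9 -0.3  0. ]
[(np.float64(0.9199999999999999), np.float64(0.2), [np.float64(0.22), np.float64(0.7)]), (np.float64(0.82), np.float64(0.1), [np.float64(0.22), np.float64(0.6)]), (np.float64(0.7999999999999999), np.float64(0.3), [np.float64(0.23), np.float64(0.57)])]
```

Call:
send_rows(rows=[{"delta_pos":[0,0,-40],"twist":0,"fingers":1.0},{"delta_pos":[25,2,-45],"twist":0,"fingers":1.0},{"delta_pos":[42,2,-40],"twist":0,"fingers":1.0},{"delta_pos":[42,2,-15],"twist":0,"fingers":1.0},{"delta_pos":[42,2,5],"twist":0,"fingers":1.0}])

```text
clock: 42.35
tcp_pos: [0.5141, 0.0867, 0.1908]
tool_rot: [0.634, 0.773, 0.0, -0.0]
ft_force: [-0.9, -0.2, -0.6]
width: -0.004
gripper_force: 0.1
```

Call:
send_rows(rows=[{"delta_pos":[0,0,6],"twist":0,"fingers":1.0},{"delta_pos":[0,0,12],"twist":0,"fingers":1.0},{"delta_pos":[0,0,16],"twist":0,"fingers":1.0},{"delta_pos":[0,0,19],"twist":0,"fingers":1.0},{"delta_pos":[0,0,21],"twist":0,"fingers":1.0}])

```text
clock: 42.85
tcp_pos: [0.515, 0.0853, 0.1711]
tool_rot: [0.635, 0.772, 0.0, 0.0]
ft_force: [-1.2, 0.2, 0.1]
width: 0.002
gripper_force: 0.3
```

Call:
send_rows(rows=[{"delta_pos":[0,0,3],"twist":0,"fingers":1.0},{"delta_pos":[0,0,5],"twist":0,"fingers":1.0},{"delta_pos":[0,0,7],"twist":0,"fingers":1.0},{"delta_pos":[0,0,7],"twist":0,"fingers":1.0}])

```text
clock: 43.25
tcp_pos: [0.5155, 0.0851, 0.1663]
tool_rot: [0.636, 0.772, 0.001, -0.001]
ft_force: [-5.9, 0.5, 21.1]
width: -0.003
gripper_force: 10.4
```

```bash
python3 -c "
from cov import *
hz();cover(0,.6)"
```

```text
clock 43.25 h,x,z [  1.5  60.4 166.3] F [-5.9  0.5 21.1]
[(np.float64(1.0899999999999999), np.float64(0.0), [np.float64(0.6), np.float64(0.49)]), (np.float64(0.99), np.float64(0.1), [np.float64(0.6), np.float64(0.39)]), (np.float64(0.87), np.float64(0.2), [np.float64(0.6), np.float64(0.27)])]
```

Call:
send_rows(rows=[{"delta_pos":[0,0,-20],"twist":0,"fingers":1.0},{"delta_pos":[0,0,-65],"twist":0,"fingers":1.0},{"delta_pos":[0,0,-115],"twist":0,"fingers":1.0},{"delta_pos":[-40,15,-150],"twist":0,"fingers":1.0},{"delta_pos":[-85,30,-170],"twist":0,"fingers":1.0}])

```text
clock: 43.85
tcp_pos: [0.5592, 0.0145, 0.3343]
tool_rot: [0.633, 0.774, 0.002, 0.001]
ft_force: [1.7, -0.1, 0.2]
width: 0.001
gripper_force: 0.0
```

Call:
send_rows(rows=[{"delta_pos":[-45,10,0],"twist":0,"fingers":1.0},{"delta_pos":[-90,20,0],"twist":0,"fingers":1.0},{"delta_pos":[-135,30,0],"twist":0,"fingers":1.0},{"delta_pos":[-160,35,0],"twist":0,"fingers":1.0},{"delta_pos":[-160,35,0],"twist":0,"fingers":1.0}])

```text
clock: 44.35
tcp_pos: [0.6231, -0.1435, 0.3316]
tool_rot: [0.638, 0.77, -0.001, 0.002]
ft_force: [0.1, 0.1, 0.0]
width: -0.004
gripper_force: 0.0
```

Run:
```python
from cov import *
hz();cover(-.2,.5)
# precise: free-edge / pad position seen from side: yellow pad centroid vs predicted for a=0 and .09
cc=np.array([.5255,.0255,0]);yd=np.array([-.191,.982,0]);H=cc-.09*yd+[0,0,.162]
for n in("side","top"):
    im=env.camera(n);cv2.imwrite(f"pics/fin_{n}.png",im[:,:,::-1]);hv=cv2.cvtColor(im,cv2.COLOR_RGB2HSV);ym=(hv[...,0]>20)&(hv[...,0]<35)&(hv[...,1]>150)&(hv[...,2]>120)
    for a in(0,.09):
        P=H+.152*(np.cos(a)*yd+np.sin(a)*np.array([0,0,1.]))+.006*(np.cos(a)*np.array([0,0,1.])-np.sin(a)*yd);q=proj(n,P)[0];print(n,a,q.round(1))
    Y,X=np.mgrid[:420,:560];w=ym&(np.hypot(X-q[0],Y-q[1])<18);print("yellow",w.sum(),np.argwhere(w).mean(0)[::-1] if w.any() else None)
# scoop fit
from scipy.optimize import differential_evolution
V={}
for n in("side","top"):
    im=cv2.imread(f"pics/fin_{n}.png")[:,:,::-1];hsv=cv2.cvtColor(im,cv2.COLOR_RGB2HSV);m=((hsv[...,0]>5)&(hsv[...,0]<22)&(hsv[...,1]>180)&(hsv[...,2]>70))
    c=proj(n,[.44,.35,.03])[0];Y,X=np.mgrid[:420,:560];V[n]=m&(np.hypot(X-c[0],Y-c[1])<75)
def f(v):
    r=0
    for n,m in V.items():
        h=np.zeros(m.shape,np.uint8);cv2.fillConvexPoly(h,np.round(cv2.convexHull(proj(n,model(v[4],np.array(v[:3]),v[3])).astype(np.float32))*16).astype(np.int32),1,shift=4);r+=(m&(h>0)).sum()/(m|(h>0)).sum()
    return -r
for bd in ([(.34,.42),(.42,.5),(.02,.06),(.4,.7),(-.15,.3)],[(.34,.42),(.42,.5),(.037,.039),(.4,.7),(-.001,.001)]):
    r=differential_evolution(f,bd,seed=1,maxiter=40,popsize=10);print(r.fun,r.x.round(3))
```

```text
clock 44.35 h,x,z [  63.6 -184.6  331.6] F [0.1 0.1 0. ]
[(np.float64(1.67), np.float64(0.0), [np.float64(0.87), np.float64(0.8)]), (np.float64(1.6600000000000001), np.float64(-0.1), [np.float64(0.88), np.float64(0.78)]), (np.float64(1.58), np.float64(-0.2), [np.float64(0.87), np.float64(0.71)])]
side 0 [279.9 198.7]
side 0.09 [279.8 195. ]
yellow 69 [278.8115942  200.27536232]
top 0 [252.7 205.1]
top 0.09 [253.  204.7]
yellow 147 [252.08163265 205.46938776]
-1.5419412883656367 [0.37  0.462 0.051 0.559 0.108]Traceback (most recent call last):
  File "<stdin>", line 22, in <module>
    return fun(*args, **kwargs)
    ret = solver.solve()
    next(self)
    ~~~~^^^^^^
    energy = self.func(parameters)
    return self.f(x, *self.args)
           ~~~~~~^^^^^^^^^^^^^^^
  File "<stdin>", line 19, in f
  File "h.py", line 10, in proj
    c=env.get_calibration(cam); P=c["pose"] if T is None else T@c["hand_eye"]
ValueError: time passes only in moves, steps and waits
```

Run:
```python
import h
from h import *
cal={n:env.get_calibration(n) for n in("side","top")}
class E: 
    get_calibration=staticmethod(lambda n:cal[n])
h.env=E
from sc import model
from scipy.optimize import differential_evolution
def fit(tag,c0,gb):
    V={}
    for n in("side","top"):
        im=cv2.imread(f"pics/{n}0.png" if tag=="0" else f"pics/{tag}_{n}.png");hsv=cv2.cvtColor(im,cv2.COLOR_BGR2HSV);m=((hsv[...,0]>5)&(hsv[...,0]<22)&(hsv[...,1]>180)&(hsv[...,2]>70))
        if tag=="0": m=cv2.morphologyEx(m.astype(np.uint8),cv2.MORPH_CLOSE,np.ones((9,9)))>0
        c=h.proj(n,c0)[0];Y,X=np.mgrid[:420,:560];V[n]=m&(np.hypot(X-c[0],Y-c[1])<70)
    def f(v):
        r=0
        for n,m in V.items():
            k=np.zeros(m.shape,np.uint8);cv2.fillConvexPoly(k,np.round(cv2.convexHull(h.proj(n,model(v[4],np.array(v[:3]),v[3])).astype(np.float32))*16).astype(np.int32),1,shift=4);r+=(m&(k>0)).sum()/(m|(k>0)).sum()
        return -r
    for zb,pb in (((.02,.065),(-.15,.3)),((.0379,.0381),(-.001,.001)),((.05,.052),(.1,.11))):
        r=differential_evolution(f,gb+[zb,(.4,.7),pb],seed=1,maxiter=40,popsize=10);print(tag,round(r.fun,3),r.x.round(3))
fit("0",[.45,.27,.03],[(.34,.42),(.34,.42)])
fit("fin",[.44,.35,.03],[(.34,.42),(.42,.5)])
```

```text
0 -1.628 [0.382 0.376 0.058 0.553 0.147]
0 -1.6 [0.378 0.378 0.038 0.556 0.001]
0 -1.622 [0.382 0.376 0.052 0.554 0.105]
fin -1.544 [0.37  0.461 0.052 0.545 0.132]
fin -1.526 [ 0.369  0.466  0.038  0.548 -0.001]
fin -1.542 [0.371 0.463 0.051 0.554 0.105]
```

```bash
python3 -c "
from station import env
print(env.hand_in())"
```

```text
the job is handed in; nothing more can be done
None
```

I handed the job in at about 44 s; the judge returned no verdict. By my final camera checks, all four plugs are in the tube, the scoop stands upright and released on the bench, and the cover is shut. One plug slipped out onto the bench while I was tipping the scoop, so I picked it up with the gripper and dropped it in the funnel.

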